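# Stack the sample bins turned end for end over a loaded bin

## Robot

A 6-joint arm with a two-finger parallel gripper is mounted at the origin on a cart in front of the work surface, level with it; the furniture and walls round the work are solid. World frame = base frame: x ahead of the robot, y to its left, z up, the work surface at z = 0. Lengths are in m, angles in rad, forces in N, time in s.
With the tool pointing down it reaches from about 0.425 to 0.95 m from the base axis. Payload 3.5 kg.
Tool frame: the origin (TCP) lies at the very end of the fingers, on their centre line; the grasp point (between the pads) lies 19 mm behind it; y points along the fingers, z is the direction in which the jaws open and shut, and the axes are right-handed (so a half turn about y gives the same grasp; the last joint's range is limited). The gripper opens to 85 mm and grips with 20 to 120 N. Pads are 22 mm wide; open, the fingers measure 114 mm over their backs; the gripper's body (76 mm by 85 mm) begins 54 mm behind the grasp point. The pads swing forward as they close: fully open they stand 13 mm farther back than shut.
Start: joints at [-1.28, 0.286, 1.577, -0, 1.279, -0.15], TCP at [0.288, -0.61, 0.231] pointing down, gripper open.
Joint ranges: [-2.77, 2.77], [-0.9, 2.22], [0.21, 2.48], [-1.53, 4.67], [0.24, 2.81], [-2.84, 2.84]. Speed limits (rad/s): [2.79, 2.79, 3.14, 3.14, 3.14, 3.14].

## Interface

Orientations are given as a unit quaternion [x, y, z, w].
In Python, from plant import ctrl, cams gives the robot as it stands.
- The arm moves only by the tool play_rows, never from a script. Its argument "steps" is a list of rows, each an object of numbers: "claw": the finger opening in cm, from 0 to 8.54; "tx", "ty", "tz": the shift along the tool's x, y, z in cm; "ax", "ay", "az": the turn, a rotation vector about the tool's x, y, z in degrees. A call has 1 to 12 rows; each row is the pose to reach, as a shift and turn from the pose commanded when the call began, along the tool's axes at that moment; what a row does not reach only later rows make up. A row lasts 1/12 s, in which the tool goes at most 41.7 mm and 7.16 degrees, less where a joint would pass 70% of its speed; a pose out of reach is approached as far as the arm can. A call with a gripper value outside its range is refused whole. The fingers move at their own pace and stop on an object; "grip_force" is the grip in N (left out, the last holds). Time passes only in rows, so rows that repeat a pose let the fingers close. It gives the time, the measured TCP pose, the force and the opening at its end, in the units of the state.
- ctrl.get_state(): the state, without advancing time (a new reading comes with each control period).
- cams.read_camera(name): name is "side" or "top" or "wrist"; returns (picture, depth): 384x512x3 uint8, blue, green, red; 384x512 float32, m along the optical axis (not along the pixel's ray), 0 where there is no reading.
- cams.camera_model(name): a dict with "intrinsics" (3x3 intrinsics, pixels), "rvec" (rotation vector, rad) and "tvec" (3), from world to camera coordinates, as OpenCV has them; the wrist camera has in their place "tool_from_camera" (4x4, takes a point from camera to tool coordinates, whose origin is the TCP and whose axes are the tool frame's). Camera axes: x right, y down, z forward; pixel columns grow to the right and rows downward; lengths in m; the calibration is good to about 2 mm. A picture is of the moment at which its call begins: read the wrist's pose just before it. camera_model takes no time and is no camera call.
- ctrl.sign_off(): hands the job in, once; it reports no verdict.
The state is a dict: "time": time; "qpos": joint angles; "dq": joint speeds; "joint_efforts": joint torques, N m; "eef_pos": TCP position; "tcp_rot": TCP orientation; "contact_force": force on the tool from outside, world axes, zero at the start; "wrist_torque": the same for the moment, N m; "opening": opening from 0.0 (shut) to 1.0 (fully open).
Only numpy, scipy, OpenCV 4.12 (cv2) and the standard library are available. Lean on these libraries where they do the work, as an engineer would, in place of code of your own. Each camera call takes 0.05 s, during which the arm holds its last target.

## Task

Stand the short vial upright in the empty bin that stands by itself. Then take the nested pair of bins apart and stack both on top of that bin, making one stack of three, each bin turned half a turn (end for end) from the one directly below so that its feet rest on the ledges inside the lower rim instead of nesting. Leave the other things on the bench undisturbed.

Things in the scene. Friction and masses are not known exactly. Their poses are not given: they have to be found in the camera images.
- lone_bin_center (a point): Grey plastic stack-nest bin, open on top, standing by itself: 118 mm long (x), 62 wide (y), 60 high, 130 g. Origin at its centre, 30 mm above its underside; x points to the end with a white blank card, z up. Upper part: a straight band 62 mm wide outside, 3 mm walls, 27 to 60 mm above the underside, to be gripped across y. Lower part: a body 80 x 48 mm with feet at its ends (to x = +-52): two at -x, one at the card end.
- lone_bin_card_end (a point): Middle of the card end of that bin, x = +59 mm from its centre. Inside each bin: floor 75 x 43 mm, 3 mm above the underside; from 30 mm up it is 112 x 56 mm; ledges jut in from the end walls beyond x = +-45 mm, tops 54 mm above the underside (6 mm below the rim): one in the middle of the -x end, two at the card end.
- lower_bin_center (a point): Lower bin of the nested pair, standing on the bench, same make, size and axes as the lone bin; origin at its centre, 30 mm above its underside, x to its card end. At the start the upper bin sits nested in it, the same way round. Set on another bin and turned half a turn, a bin's three feet rest on the three ledges, 54 mm above that bin, with 4 mm of play each way in x and y.
- lower_bin_card_end (a point): Middle of the card end of the lower bin, x = +59 mm from its centre.
- upper_bin_center (a point): Upper bin of the nested pair, same make, size and axes; origin at its centre, 30 mm above its underside, x to its card end. At the start it is nested in the lower bin, the same way round, 33 mm higher, and lifts straight out.
- upper_bin_card_end (a point): Middle of the card end of the upper bin, x = +59 mm from its centre.
- short_vial_center (a point): The short vial, amber with a screw cap, 22 mm across and 46 mm high (a 36 mm body, then a cap 19 mm across), 30 g, standing between the two taller vials. Origin at its centre, half-way up (23 mm); z up. Standing in a bin, its top is 5 mm below the tops of the ledges.
- tall_vial_a: Tall amber vial beside the short one, 27 mm across, 58 mm high; origin under its centre. To be left alone.
- tall_vial_b: The other tall amber vial, on the opposite side of the short one, 27 mm across, 58 mm high; origin under its centre. To be left alone.
- bottle: White wide-mouth bottle, 58 mm across, 118 mm high, standing among the bins; origin under its centre. To be left alone.
- beaker: Small clear beaker, 45 mm across, 52 mm high, near the front edge; origin under its centre. To be left alone.
- film_box: Carton, 118 x 58 x 56 mm (its x, y, z), behind; origin under its centre. To be left alone.
- bench_timer: Bench timer, 62 x 66 x 18 mm, near the front at the right; origin under its centre. To be left alone.
- instrument_corner (a point): Foot of the front left upright edge of the tall beige instrument fixed at the back right, a sheer obstacle 285 mm high: its front runs from this corner 205 mm to the right (-y), its left side 370 mm back (+x); a pump stands 65 mm out from the left side, 60 to 160 mm behind the corner, 50 to 185 mm high.

How it is judged:
On the way, in this order (a step that is already met when the one before it is completed fails the run):
1. the short vial stands upright in the bin that stood by itself (x of short_vial_center in the frame of lone_bin_center between -0.032 and 0.032 m and y of short_vial_center in the frame of lone_bin_center between -0.016 and 0.016 m and z of short_vial_center in the frame of lone_bin_center between -0.01 and 0.002 m and angle between short_vial_center's own z axis and vertical below 0.12 rad and height (world z) of lone_bin_center below 0.036 m and angle between lone_bin_center's own z axis and vertical below 0.06 rad and contact force between the fingers and anything else below 0.1 N), for 0.2 s.
2. with the vial in it, one bin of the pair, turned half a turn, rests on that bin's ledges (x of short_vial_center in the frame of lone_bin_center between -0.032 and 0.032 m and y of short_vial_center in the frame of lone_bin_center between -0.016 and 0.016 m and z of short_vial_center in the frame of lone_bin_center between -0.01 and 0.002 m and angle between short_vial_center's own z axis and vertical below 0.12 rad and height (world z) of lone_bin_center below 0.036 m and angle between lone_bin_center's own z axis and vertical below 0.06 rad and ((x of upper_bin_center in the frame of lone_bin_center between -0.008 and 0.008 m and y of upper_bin_center in the frame of lone_bin_center between -0.008 and 0.008 m and z of upper_bin_center in the frame of lone_bin_center between 0.051 and 0.057 m and x of upper_bin_card_end in the frame of lone_bin_center below -0.045 m and angle between upper_bin_center's own z axis and vertical below 0.06 rad) or (x of lower_bin_center in the frame of lone_bin_center between -0.008 and 0.008 m and y of lower_bin_center in the frame of lone_bin_center between -0.008 and 0.008 m and z of lower_bin_center in the frame of lone_bin_center between 0.051 and 0.057 m and x of lower_bin_card_end in the frame of lone_bin_center below -0.045 m and angle between lower_bin_center's own z axis and vertical below 0.06 rad))), for 0.2 s.
At the end, for the whole second after the job is handed in: The lone bin is level on the bench, the short vial upright (0.12 rad) inside; the other two bins (either order) are stacked on it, each turned half a turn from the one below: 54 +-3 mm above it, centres within 8 mm in x and y, card end over the opposite end, level within 0.06 rad (x of short_vial_center in the frame of lone_bin_center between -0.032 and 0.032 m and y of short_vial_center in the frame of lone_bin_center between -0.016 and 0.016 m and z of short_vial_center in the frame of lone_bin_center between -0.01 and 0.002 m and angle between short_vial_center's own z axis and vertical below 0.12 rad and height (world z) of lone_bin_center below 0.036 m and angle between lone_bin_center's own z axis and vertical below 0.06 rad and (((x of upper_bin_center in the frame of lone_bin_center between -0.008 and 0.008 m and y of upper_bin_center in the frame of lone_bin_center between -0.008 and 0.008 m and z of upper_bin_center in the frame of lone_bin_center between 0.051 and 0.057 m and x of upper_bin_card_end in the frame of lone_bin_center below -0.045 m and angle between upper_bin_center's own z axis and vertical below 0.06 rad) and (x of lower_bin_center in the frame of upper_bin_center between -0.008 and 0.008 m and y of lower_bin_center in the frame of upper_bin_center between -0.008 and 0.008 m and z of lower_bin_center in the frame of upper_bin_center between 0.051 and 0.057 m and x of lower_bin_card_end in the frame of upper_bin_center below -0.045 m and angle between lower_bin_center's own z axis and vertical below 0.06 rad)) or ((x of lower_bin_center in the frame of lone_bin_center between -0.008 and 0.008 m and y of lower_bin_center in the frame of lone_bin_center between -0.008 and 0.008 m and z of lower_bin_center in the frame of lone_bin_center between 0.051 and 0.057 m and x of lower_bin_card_end in the frame of lone_bin_center below -0.045 m and angle between lower_bin_center's own z axis and vertical below 0.06 rad) and (x of upper_bin_center in the frame of lower_bin_center between -0.008 and 0.008 m and y of upper_bin_center in the frame of lower_bin_center between -0.008 and 0.008 m and z of upper_bin_center in the frame of lower_bin_center between 0.051 and 0.057 m and x of upper_bin_card_end in the frame of lower_bin_center below -0.045 m and angle between upper_bin_center's own z axis and vertical below 0.06 rad)))); the robot touches nothing.
It fails at once if one of the things to be left alone is pushed more than 25 mm or tipped over (distance of any of tall_vial_a, tall_vial_b, bottle, beaker, film_box, bench_timer from where it was at the start of the episode above 0.025 m or angle between any of tall_vial_a, tall_vial_b, bottle, beaker, film_box, bench_timer's own z axis and vertical above 0.4 rad).
It also fails if it takes over 72 s, if anything falls off the work surface, if the arm or the gripper's body presses on something with over 40 N, if the wrist force passes 120 N, or if a joint passes its speed limit or range.

## Working session

There is one attempt and no reset: what is moved stays moved. The work goes in short steps, Python scripts to look and compute and a tool call to move; the robot and the scene stay as the last step left them, time stands still between calls to the robot, and variables do not carry over. Pictures are saved under pics/ and viewed, and the job is handed in when it is done.

Besides the shell and the picture viewer there is one more tool, called as a command line: name --argument value ..., lists and objects as JSON in quotes. play_rows: Moves the arm, as the interface text tells. Its arguments: {"type":"object","properties":{"steps":{"type":"array","items":{"type":"object","properties":{"claw":{"type":"number"},"tx":{"type":"number"},"ty":{"type":"number"},"tz":{"type":"number"},"ax":{"type":"number"},"ay":{"type":"number"},"az":{"type":"number"}}}},"grip_force":{"type":"number"}},"required":["steps"]}

```bash
ls; mkdir -p pics
python3 - <<'E'
from plant import ctrl,cams
import cv2,numpy as np
s=ctrl.get_state();print({k:np.round(v,3).tolist() for k,v in s.items()})
for n in ["side","top","wrist"]:
    im,d=cams.read_camera(n);cv2.imwrite(f"pics/{n}0.png",im);np.save(f"pics/{n}0.npy",d)
    print(n,{k:np.round(v,4).tolist() for k,v in cams.camera_model(n).items()})
E
```

```text
pics
{'time': 0.0, 'qpos': [-1.28, 0.287, 1.578, 0.0, 1.279, -0.15], 'dq': [-0.0, 0.001, 0.0, 0.001, 0.001, -0.001], 'joint_efforts': [-0.001, -40.599, -29.263, -0.0, 0.006, -0.0], 'eef_pos': [0.288, -0.61, 0.23], 'tcp_rot': [-0.155, 0.691, -0.689, 0.155], 'contact_force': [-0.236, -0.174, -0.246], 'wrist_torque': [-0.005, -0.008, 0.013], 'opening': 0.999}
side {'intrinsics': [[346.7216, 0.0, 246.3814], [0.0, 346.7216, 188.3431], [0.0, 0.0, 1.0]], 'rvec': [2.1164, -0.2302, 0.1261], 'tvec': [-0.5296, 0.096, 1.0257]}
top {'intrinsics': [[401.4434, 0.0, 254.7218], [0.0, 401.4434, 189.3243], [0.0, 0.0, 1.0]], 'rvec': [2.1701, -2.1571, 0.1646], 'tvec': [-0.0764, 0.5321, 1.0419]}
wrist {'intrinsics': [[288.048, 0.0, 257.1242], [0.0, 288.048, 185.8293], [0.0, 0.0, 1.0]], 'tool_from_camera': [[0.002, 0.9595, 0.2817, -0.0706], [-0.0015, -0.2817, 0.9595, -0.1426], [1.0, -0.0024, 0.0009, 0.0003], [0.0, 0.0, 0.0, 1.0]]}
```

View pics/side0.png

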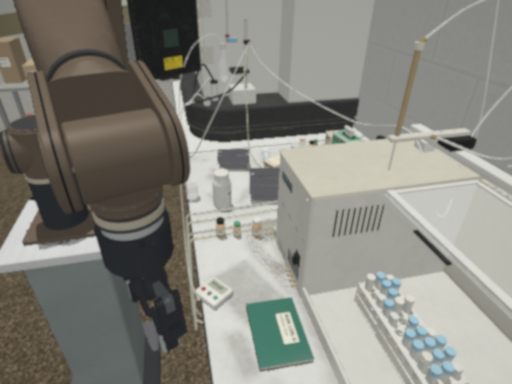

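View pics/top0.png

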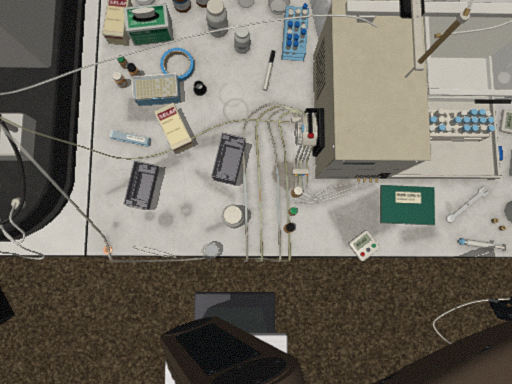

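View pics/wrist0.png

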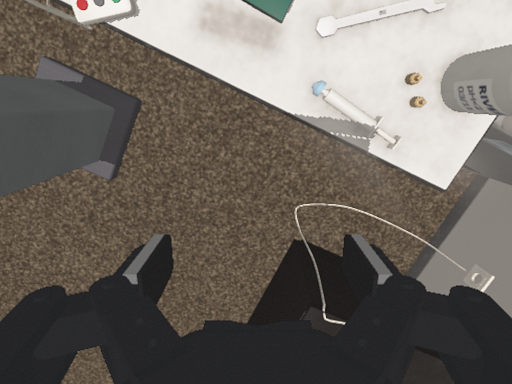

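```bash
cat > h.py <<'E'
from plant import ctrl,cams
import cv2,numpy as np
from scipy.spatial.transform import Rotation as R
def world(n,d,state=None):
    m=cams.camera_model(n);K=m["intrinsics"];h,w=d.shape
    u,v=np.meshgrid(np.arange(w),np.arange(h))
    P=np.stack([(u-K[0][2])/K[0][0]*d,(v-K[1][2])/K[1][1]*d,d],-1)
    if n=="wrist":
        T=np.array(m["tool_from_camera"]);P=P@T[:3,:3].T+T[:3,3]
        return P@R.from_quat(state["tcp_rot"]).as_matrix().T+np.array(state["eef_pos"])
    Rm=cv2.Rodrigues(np.array(m["rvec"]))[0]
    return (P-np.ravel(m["tvec"]))@Rm
def proj(n,p,state=None):
    m=cams.camera_model(n);K=np.array(m["intrinsics"]);p=np.atleast_2d(np.array(p,float))
    if n=="wrist":
        T=np.array(m["tool_from_camera"]);p=(p-np.array(state["eef_pos"]))@R.from_quat(state["tcp_rot"]).as_matrix()
        c=(p-T[:3,3])@T[:3,:3]
    else: c=p@cv2.Rodrigues(np.array(m["rvec"]))[0].T+np.ravel(m["tvec"])
    q=c@K.T; return q[:,:2]/q[:,2:]
E
python3 - <<'E'
from h import *
im=cv2.imread("pics/top0.png");d=np.load("pics/top0.npy")
cv2.imwrite("pics/topz.png",cv2.resize(im[115:265,110:310],(800,600),interpolation=cv2.INTER_CUBIC))
W=world("top",d);z=W[...,2]
c=np.clip(z/0.3*255,0,255).astype(np.uint8);c=cv2.applyColorMap(c,cv2.COLORMAP_JET);c[d==0]=0
cv2.imwrite("pics/topd.png",cv2.resize(c[0:270],(800,422),interpolation=cv2.INTER_NEAREST))
for (u,v) in [(142,185),(228,160),(234,215),(298,191),(293,211),(290,227),(212,249),(364,243),(173,128),(120,200),(260,230),(262,150),(245,170),(200,135),(158,90)]:print((u,v),W[v,u].round(3))
E
```

```text
(142, 185) [0.547 0.237 0.002]
(228, 160) [ 0.611 -0.001  0.041]
(234, 215) [ 0.458 -0.021  0.118]
(298, 191) [ 0.526 -0.187  0.06 ]
(293, 211) [ 0.474 -0.174  0.047]
(290, 227) [ 0.431 -0.165  0.057]
(212, 249) [0.373 0.041 0.004]
(364, 243) [ 0.391 -0.368  0.021]
(173, 128) [0.693 0.146 0.058]
(120, 200) [0.505 0.295 0.002]
(260, 230) [ 0.425 -0.089  0.007]
(262, 150) [ 0.65  -0.094 -0.004]
(245, 170) [ 0.592 -0.047 -0.004]
(200, 135) [0.69  0.081 0.002]
(158, 90) [0.796 0.189 0.063]
```

View pics/topz.png

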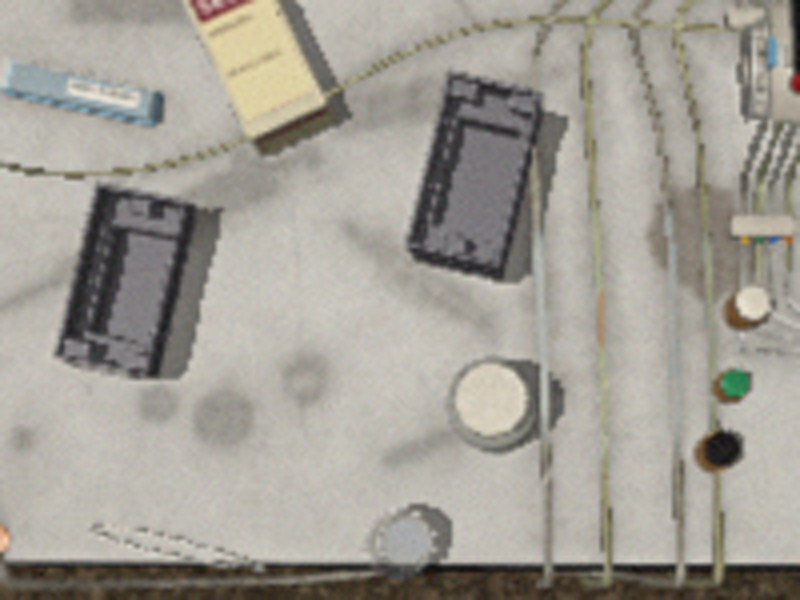

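View pics/topd.png

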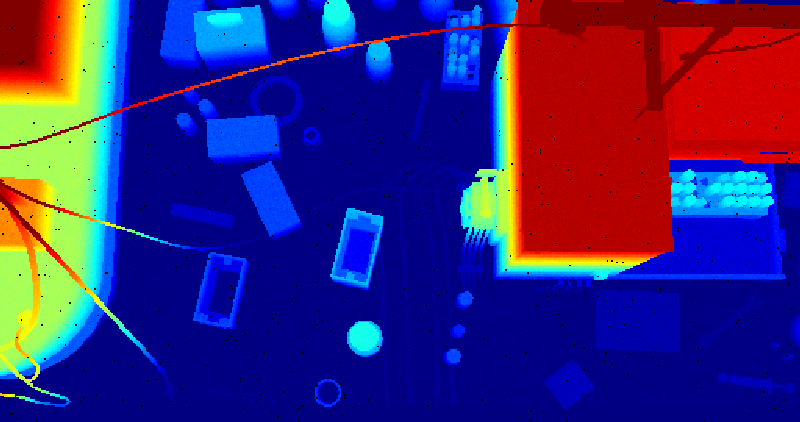

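Run:
```python
from h import *
d=np.load("pics/top0.npy");W=world("top",d)
def rect(box,lo,hi):
    (u0,v0,u1,v1)=box;P=W[v0:v1,u0:u1].reshape(-1,3);dd=d[v0:v1,u0:u1].ravel()
    P=P[(dd>0)&(P[:,2]>lo)&(P[:,2]<hi)]
    r=cv2.minAreaRect((P[:,:2]*1000).astype(np.float32));return r,len(P),np.percentile(P[:,2],[50,90,98])
print(rect((115,150,170,220),.04,.075));print(rect((205,120,260,195),.08,.11))
for b in [(115,150,170,220),(205,120,260,195)]:
    print((W[b[1]:b[3]:3,b[0]:b[2]:3,2]*1000).astype(int))
for nm,b,lo in [("a",(285,180,305,200),.05),("s",(285,203,302,218),.038),("b",(280,219,300,236),.05)]:
    P=W[b[1]:b[3],b[0]:b[2]].reshape(-1,3);P=P[P[:,2]>lo];print(nm,P.mean(0),len(P),np.ptp(P,axis=0))
s=ctrl.get_state();print(R.from_quat(s["tcp_rot"]).as_matrix().round(3))
z=W[...,2];m=(z>.27)&(z<.3)
print([W[150:180,320:430][m[150:180,320:430]][:,k].min() for k in (0,1)],W[150:180,320:430][m[150:180,320:430]][:,1].max())
```

```text
(((546.3353271484375, 251.42160034179688), (112.53926086425781, 124.67112731933594), 78.93193817138672), 449, array([0.05547308, 0.06132335, 0.0634682 ]))
(((609.5272827148438, -2.9704437255859375), (62.08610153198242, 120.41297912597656), 77.05313873291016), 303, array([0.09109864, 0.09537923, 0.0963997 ]))
[[   0    1    2    4    0    3    2    3   -7   -5   -3    3    0    0
     2    0    1    0    6]
 [   0    1    0    0    2    4    0    0    0    1    1    0   -2    0
     0    8    7   -1    1]
 [   0   -1    0    0    2   -1    3    1    1    3    2   13   12    0
     3    0    0   -1    0]
 [   1   -2    3    1   36   30    2    0    0   -1    0    1   -1    2
     0    4   -1    0    0]
 [   0    4    0    0   -1    1   57   58   61   57    0    0    2    2
     0    3    4    2    0]
 [   2   -3    4    0    2    1 1103   35   31   30   53   49   59   59
    -1    2    0    1    0]
 [  -1   -1    0    0   -1    0   58   30   27   32   54   26   30   30
    44    0    0    1    0]
 [  -1    1    2    1    1    2   50 1103   30   34   29   26   30   57
    38    2    3  
[... 3804 characters left out ...]
   10]
 [   2    0    0   -1    0    0    0    3    0    0    3    1    1    8
     3    2    1   -2    4]
 [   0    1   -1    1   -1    0    0   -1   -2    2    0    2   -2   11
     2    0    0    0   10]
 [   0    1    0    1    4 1103   -1    1    0    1    5    1    2    7
     2    4   -2    1    5]]
a [ 0.52192146 -0.17938241  0.1049157 ] 67 [0.14776559 0.14666899 1.05142294]
s [ 0.47558593 -0.17459543  0.0462843 ] 43 [0.01863161 0.01622034 0.01086955]
b [ 0.43021807 -0.16109214  0.08957045] 67 [0.04977541 0.12458596 1.05157032]
[[-0.904 -0.001  0.427]
 [-0.427  0.002 -0.904]
 [-0.    -1.    -0.002]]
[np.float64(0.5631222723890211), np.float64(-0.434832752639116)] -0.23518350944625274
```

play_rows --steps '[{"tx": -3,"tz": -2.6,"ty": 0.4,"ay": 3.2,"claw": 5.5},{"tx": -6.5,"tz": -5.6,"ty": 1,"ay": 7,"claw": 5.5},{"tx": -10,"tz": -8.6,"ty": 1.6,"ay": 11,"claw": 5.5},{"tx": -13,"tz": -11.4,"ty": 2.2,"ay": 15,"claw": 5.5},{"tx": -16,"tz": -14,"ty": 2.8,"ay": 19,"claw": 5.5},{"tx": -19,"tz": -16.8,"ty": 3.4,"ay": 23,"claw": 5.5},{"tx": -22,"tz": -19.5,"ty": 4,"ay": 27,"claw": 5.5},{"tx": -25,"tz": -22,"ty": 4.6,"ay": 31,"claw": 5.5},{"tx": -28,"tz": -24.7,"ty": 5.4,"ay": 34,"claw": 5.5},{"tx": -31,"tz": -27.4,"ty": 6.2,"ay": 36,"claw": 5.5},{"tx": -34,"tz": -30,"ty": 7,"ay": 38,"claw": 5.5},{"tx": -35.5,"tz": -31.3,"ty": 8,"ay": 38,"claw": 5.5}]'

```text
invalid input at $.steps[0]: expected keys claw, tx, ty, tz, ax, ay, az
```

```bash
cat > look.py <<'E'
import sys
from h import *
n,name=sys.argv[1:3]
s=ctrl.get_state();im,d=cams.read_camera(n);cv2.imwrite(f"pics/{name}.png",im)
W=world(n,d,s);W[d==0]=np.nan;np.save(f"pics/{name}_W.npy",W)
import pickle;pickle.dump(s,open(f"pics/{name}.pkl","wb"))
M=R.from_quat(s["tcp_rot"]).as_matrix()
print("t",s["time"],"q",np.round(s["qpos"],2),"tcp",np.round(s["eef_pos"],4),"F",np.round(s["contact_force"],1),"op",round(float(s["opening"])*85.4,1),"mm")
print("zyaw",np.degrees(np.arctan2(M[1,2],M[0,2])).round(2),"y",M[:,1].round(3))
E
python3 look.py wrist w1
```

```text
t 0.15 q [-1.28  0.29  1.58  0.    1.28 -0.15] tcp [ 0.2879 -0.61    0.2302] F [-1.4 -0.  -0.1] op 85.6 mm
zyaw -64.74 y [-0.001  0.002 -1.   ]
```

View pics/w1.png

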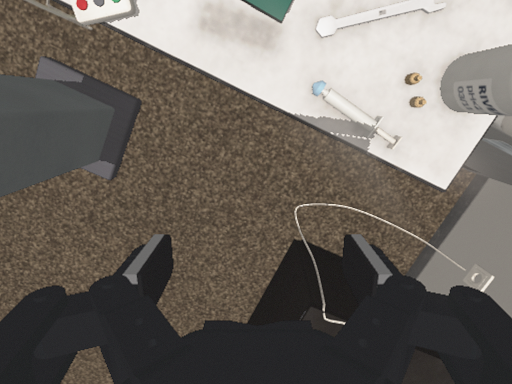

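The call was refused because every row needs all the keys, so nothing moved. I'm sending it again with complete rows.

play_rows --steps '[{"claw": 5.5,"tx": -3,"ty": 0.4,"tz": -2.6,"ax": 0,"ay": 3.2,"az": 0},{"claw": 5.5,"tx": -6.2,"ty": 1,"tz": -5.4,"ax": 0,"ay": 7,"az": 0},{"claw": 5.5,"tx": -9.3,"ty": 1.6,"tz": -8.2,"ax": 0,"ay": 11,"az": 0},{"claw": 5.5,"tx": -12.4,"ty": 2.2,"tz": -11,"ax": 0,"ay": 15,"az": 0},{"claw": 5.5,"tx": -15.5,"ty": 2.8,"tz": -13.7,"ax": 0,"ay": 19,"az": 0},{"claw": 5.5,"tx": -18.6,"ty": 3.4,"tz": -16.4,"ax": 0,"ay": 23,"az": 0},{"claw": 5.5,"tx": -21.7,"ty": 4,"tz": -19.1,"ax": 0,"ay": 27,"az": 0},{"claw": 5.5,"tx": -24.8,"ty": 4.6,"tz": -21.9,"ax": 0,"ay": 31,"az": 0},{"claw": 5.5,"tx": -27.9,"ty": 5.4,"tz": -24.6,"ax": 0,"ay": 34,"az": 0},{"claw": 5.5,"tx": -30.9,"ty": 6.2,"tz": -27.3,"ax": 0,"ay": 36,"az": 0},{"claw": 5.5,"tx": -33.6,"ty": 7,"tz": -29.6,"ax": 0,"ay": 38,"az": 0},{"claw": 5.5,"tx": -35.5,"ty": 8,"tz": -31.3,"ax": 0,"ay": 38,"az": 0}]'

```text
time: 1.2
eef_pos: [0.4764, -0.173, 0.1513]
tcp_rot: [0.079, 0.703, -0.703, -0.078]
contact_force: [0.8, -1.0, 0.4]
opening: 0.646
```

```bash
python3 look.py wrist w2
```

```text
t 1.2 q [-0.55 -0.    2.06  0.    1.09  1.24] tcp [ 0.4764 -0.173   0.1513] F [ 0.8 -1.   0.4] op 55.2 mm
zyaw -102.71 y [ 0.001  0.    -1.   ]
```

View pics/w2.png

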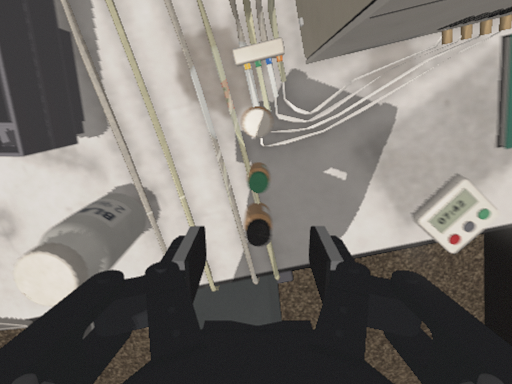

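Run:
```python
from h import *
W=np.load("pics/w2_W.npy")
for nm,b,lo,hi in [("a",(238,100,278,145),.05,.065),("s",(240,158,278,200),.040,.052),("b",(238,200,278,255),.05,.065)]:
    P=W[b[1]:b[3],b[0]:b[2]].reshape(-1,3);P=P[(P[:,2]>lo)&(P[:,2]<hi)]
    r=cv2.minEnclosingCircle((P[:,:2]*1000).astype(np.float32));print(nm,P.mean(0).round(4),len(P),r,np.median(P[:,2]))
```

```text
a [ 0.5291 -0.1875  0.0573] 656 ((528.991455078125, -187.4352569580078), 11.72942066192627) 0.057281304414894554
s [ 0.4773 -0.1766  0.0453] 355 ((476.5788879394531, -176.37689208984375), 9.738473892211914) 0.04537534643709441
b [ 0.434  -0.1666  0.0568] 532 ((432.6477966308594, -166.4403839111328), 11.769827842712402) 0.0572054874181099
```

play_rows --steps '[{"claw": 5.5,"tx": -0.1,"ty": 3,"tz": 0.33,"ax": 0,"ay": 0,"az": 0},{"claw": 5.5,"tx": -0.1,"ty": 6.5,"tz": 0.33,"ax": 0,"ay": 0,"az": 0},{"claw": 5.5,"tx": -0.1,"ty": 9.5,"tz": 0.33,"ax": 0,"ay": 0,"az": 0},{"claw": 5.5,"tx": -0.1,"ty": 12,"tz": 0.33,"ax": 0,"ay": 0,"az": 0},{"claw": 5.5,"tx": -0.1,"ty": 13.5,"tz": 0.33,"ax": 0,"ay": 0,"az": 0},{"claw": 5.5,"tx": -0.1,"ty": 14.1,"tz": 0.33,"ax": 0,"ay": 0,"az": 0},{"claw": 5.5,"tx": -0.1,"ty": 14.1,"tz": 0.33,"ax": 0,"ay": 0,"az": 0},{"claw": 1.8,"tx": -0.1,"ty": 14.1,"tz": 0.33,"ax": 0,"ay": 0,"az": 0},{"claw": 1.8,"tx": -0.1,"ty": 14.1,"tz": 0.33,"ax": 0,"ay": 0,"az": 0},{"claw": 1.8,"tx": -0.1,"ty": 14.1,"tz": 0.33,"ax": 0,"ay": 0,"az": 0},{"claw": 1.8,"tx": -0.1,"ty": 14.1,"tz": 0.33,"ax": 0,"ay": 0,"az": 0},{"claw": 1.8,"tx": -0.1,"ty": 14.1,"tz": 0.33,"ax": 0,"ay": 0,"az": 0}]' --grip_force 25

```text
time: 2.25
eef_pos: [0.4771, -0.1801, 0.012]
tcp_rot: [-0.08, -0.702, 0.703, 0.077]
contact_force: [-0.7, 0.1, 4.7]
opening: 0.24
```

```bash
python3 look.py wrist w3
```

```text
t 2.25 q [-0.56  0.23  2.11 -0.    0.8   1.23] tcp [ 0.4771 -0.1801  0.012 ] F [-0.7  0.1  4.7] op 20.5 mm
zyaw -102.74 y [ 0.003 -0.002 -1.   ]
```

View pics/w3.png

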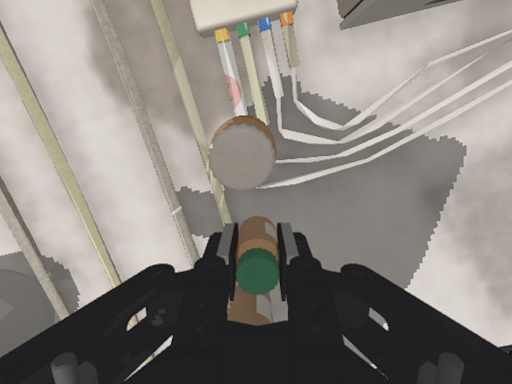

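play_rows --steps '[{"claw": 1.8,"tx": 0,"ty": -2,"tz": 0,"ax": 0,"ay": 0,"az": 0},{"claw": 1.8,"tx": 0,"ty": -5,"tz": 0,"ax": 0,"ay": 0,"az": 0},{"claw": 1.8,"tx": 0,"ty": -9,"tz": 0,"ax": 0,"ay": 0,"az": 0},{"claw": 1.8,"tx": 0,"ty": -13,"tz": 0,"ax": 0,"ay": -4,"az": 0},{"claw": 1.8,"tx": 0.2,"ty": -16,"tz": -3,"ax": 0,"ay": -10,"az": 0},{"claw": 1.8,"tx": 0.4,"ty": -17,"tz": -7,"ax": 0,"ay": -17,"az": 0},{"claw": 1.8,"tx": 0.6,"ty": -17,"tz": -11,"ax": 0,"ay": -24,"az": 0},{"claw": 1.8,"tx": 0.8,"ty": -17,"tz": -15,"ax": 0,"ay": -31,"az": 0},{"claw": 1.8,"tx": 1,"ty": -17,"tz": -19,"ax": 0,"ay": -38,"az": 0},{"claw": 1.8,"tx": 1.2,"ty": -17,"tz": -23,"ax": 0,"ay": -45,"az": 0},{"claw": 1.8,"tx": 1.4,"ty": -17,"tz": -27,"ax": 0,"ay": -52,"az": 0},{"claw": 1.8,"tx": 1.6,"ty": -17,"tz": -31,"ax": 0,"ay": -59,"az": 0}]'

```text
time: 3.3
eef_pos: [0.5282, 0.1286, 0.1804]
tcp_rot: [0.28, -0.649, 0.649, -0.28]
contact_force: [1.1, -0.6, -0.9]
opening: 0.249
```

Run:
```python
from h import *
s=ctrl.get_state();M=R.from_quat(s["tcp_rot"]).as_matrix();print(np.degrees(np.arctan2(M[1,2],M[0,2])),s["eef_pos"],s["opening"],s["contact_force"],M.round(3))
print((M.T@(np.array([.546,.245,.18])-s["eef_pos"]))*100)
```

```text
-43.38698342133737 [0.52822531 0.1285833  0.18037238] 0.24905989092024908 [ 1.07349266 -0.5871472  -0.86543006] [[-0.687  0.     0.727]
 [-0.727 -0.    -0.687]
 [-0.    -1.     0.   ]]
[-9.68133912  0.03636327 -6.70519328]
```

play_rows --steps '[{"claw": 1.8,"tx": -3,"ty": 0,"tz": -2.1,"ax": 0,"ay": -7,"az": 0},{"claw": 1.8,"tx": -6,"ty": 0,"tz": -4.2,"ax": 0,"ay": -14,"az": 0},{"claw": 1.8,"tx": -8.5,"ty": 0,"tz": -5.9,"ax": 0,"ay": -21,"az": 0},{"claw": 1.8,"tx": -9.7,"ty": 0,"tz": -6.7,"ax": 0,"ay": -28,"az": 0},{"claw": 1.8,"tx": -9.7,"ty": 0,"tz": -6.7,"ax": 0,"ay": -31.4,"az": 0},{"claw": 1.8,"tx": -9.7,"ty": 0,"tz": -6.7,"ax": 0,"ay": -31.4,"az": 0},{"claw": 1.8,"tx": -9.7,"ty": 0,"tz": -6.7,"ax": 0,"ay": -31.4,"az": 0}]'

```text
time: 3.88
eef_pos: [0.5468, 0.243, 0.1799]
tcp_rot: [-0.443, 0.551, -0.551, 0.443]
contact_force: [-0.6, -0.5, -0.4]
opening: 0.243
```

```bash
python3 look.py wrist w4
```

```text
t 3.8833 q [ 0.25  0.17  1.82 -0.    1.16  0.47] tcp [0.5468 0.243  0.1799] F [-0.6 -0.5 -0.4] op 20.8 mm
zyaw -12.42 y [-0.001 -0.    -1.   ]
```

View pics/w4.png

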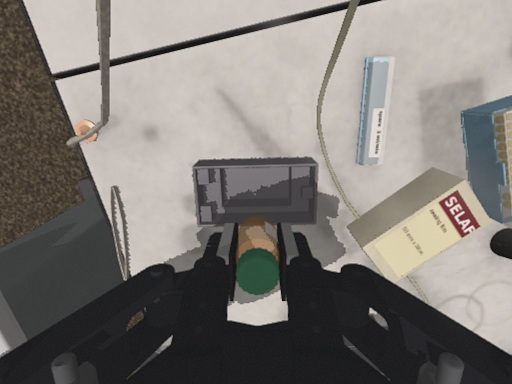

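```bash
cat > fitbin.py <<'E'
from h import *
from scipy.optimize import minimize
# fit outline of rim: rim ring points (outer 118x62, inner 112x56) at height zr
def fit(P,c0,yaw0,L=.118,Wd=.062):
    def res(p,Q):
        c,s=np.cos(p[2]),np.sin(p[2]);q=(Q-p[:2])@np.array([[c,-s],[s,c]])
        dx=np.abs(q[:,0])-(L/2-.0015);dy=np.abs(q[:,1])-(Wd/2-.0015)
        out=np.hypot(np.maximum(dx,0),np.maximum(dy,0));inn=np.minimum(np.maximum(dx,dy),0)
        return np.abs(out+inn)
    best=None
    for a in (-.05,0,.05):
        r=minimize(lambda p:np.minimum(res(p,P[:,:2]),.006).sum()*1e3,[*c0,yaw0+a],method="Nelder-Mead",options=dict(initial_simplex=np.array([[*c0,yaw0+a],[c0[0]+.008,c0[1],yaw0+a],[c0[0],c0[1]+.008,yaw0+a],[c0[0],c0[1],yaw0+a+.05]]),xatol=1e-5,fatol=1e-4,maxiter=2000))
        if best is None or r.fun<best.fun:best=r
    e=res(best.x,P[:,:2]);return best.x,np.median(e),(e<.003).mean()
def pts(W,c,rad,lo,hi):
    P=W.reshape(-1,3);P=P[np.isfinite(P[:,0])];return P[(np.hypot(P[:,0]-c[0],P[:,1]-c[1])<rad)&(P[:,2]>lo)&(P[:,2]<hi)]
E
python3 - <<'E'
from fitbin import *
W=np.load("pics/w4_W.npy");P=pts(W,(.546,.25),.09,.0575,.063);print(len(P),np.median(P[:,2]));print(fit(P,(.546,.25),-.21))
d=np.load("pics/top0.npy");Wt=world("top",d);Wt[d==0]=np.nan
for c,lo,hi in [((.546,.25),.057,.066),((.61,-.003),.09,.1)]:
    P=pts(Wt,c,.08,lo,hi);print(len(P),fit(P,c,-.22))
E
```

```text
1030 0.05956897224235178
(array([ 0.54160801,  0.22769189, -0.19272216]), np.float64(0.0007733515931600699), np.float64(0.9766990291262136))
183 (array([ 0.54026316,  0.22748479, -0.18840186]), np.float64(0.0009047399353030589), np.float64(0.9453551912568307))
179 (array([ 0.60828818, -0.00276792, -0.22330667]), np.float64(0.0007950426172460348), np.float64(0.9553072625698324))
```

play_rows --steps '[{"claw": 1.8,"tx": 1,"ty": 1,"tz": -0.1,"ax": 0,"ay": -1.4,"az": 0},{"claw": 1.8,"tx": 1.6,"ty": 4,"tz": -0.2,"ax": 0,"ay": -1.4,"az": 0},{"claw": 1.8,"tx": 1.6,"ty": 7.5,"tz": -0.2,"ax": 0,"ay": -1.4,"az": 0},{"claw": 1.8,"tx": 1.6,"ty": 10.5,"tz": -0.2,"ax": 0,"ay": -1.4,"az": 0},{"claw": 1.8,"tx": 1.6,"ty": 13,"tz": -0.2,"ax": 0,"ay": -1.4,"az": 0},{"claw": 1.8,"tx": 1.6,"ty": 15,"tz": -0.2,"ax": 0,"ay": -1.4,"az": 0},{"claw": 1.8,"tx": 1.6,"ty": 16,"tz": -0.2,"ax": 0,"ay": -1.4,"az": 0},{"claw": 1.8,"tx": 1.6,"ty": 16.4,"tz": -0.2,"ax": 0,"ay": -1.4,"az": 0},{"claw": 1.8,"tx": 1.6,"ty": 16.4,"tz": -0.2,"ax": 0,"ay": -1.4,"az": 0},{"claw": 1.8,"tx": 1.6,"ty": 16.4,"tz": -0.2,"ax": 0,"ay": -1.4,"az": 0}]'

```text
time: 4.77
eef_pos: [0.543, 0.2277, 0.0175]
tcp_rot: [0.449, -0.545, 0.546, -0.451]
contact_force: [-0.1, -1.2, -0.1]
opening: 0.243
```

```bash
python3 look.py wrist w5
```

```text
t 4.7667 q [0.22 0.36 1.91 0.   0.86 0.42] tcp [0.543  0.2277 0.0175] F [-0.1 -1.2 -0.1] op 20.7 mm
zyaw -11.0 y [ 0.002  0.001 -1.   ]
```

View pics/w5.png

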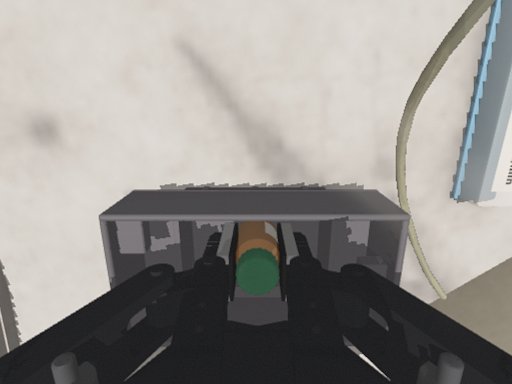

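play_rows --steps '[{"claw": 1.8,"tx": 0,"ty": 0.15,"tz": 0,"ax": 0,"ay": 0,"az": 0},{"claw": 1.8,"tx": 0,"ty": 0.25,"tz": 0,"ax": 0,"ay": 0,"az": 0},{"claw": 1.8,"tx": 0,"ty": 0.25,"tz": 0,"ax": 0,"ay": 0,"az": 0}]'

```text
time: 5.07
eef_pos: [0.5428, 0.228, 0.0151]
tcp_rot: [0.449, -0.545, 0.546, -0.451]
contact_force: [-1.4, -0.5, 2.8]
opening: 0.246
```

play_rows --steps '[{"claw": 2.6,"tx": 0,"ty": 0,"tz": 0,"ax": 0,"ay": 0,"az": 0},{"claw": 3.4,"tx": 0,"ty": 0,"tz": 0,"ax": 0,"ay": 0,"az": 0},{"claw": 3.4,"tx": 0,"ty": 0,"tz": 0,"ax": 0,"ay": 0,"az": 0},{"claw": 3.4,"tx": 0,"ty": 0,"tz": 0,"ax": 0,"ay": 0,"az": 0},{"claw": 3.4,"tx": 0,"ty": -1,"tz": 0,"ax": 0,"ay": 0,"az": 0},{"claw": 3.4,"tx": 0,"ty": -3,"tz": 0,"ax": 0,"ay": 0,"az": 0},{"claw": 3.4,"tx": 0,"ty": -6,"tz": 0,"ax": 0,"ay": 0,"az": 0},{"claw": 3.4,"tx": 0,"ty": -10,"tz": 0,"ax": 0,"ay": 0,"az": 0},{"claw": 3.4,"tx": 0,"ty": -14,"tz": 0,"ax": 0,"ay": 0,"az": 0},{"claw": 3.4,"tx": 5,"ty": -18,"tz": 0,"ax": 0,"ay": 0,"az": 0},{"claw": 3.4,"tx": 7,"ty": -18,"tz": 0,"ax": 0,"ay": 0,"az": 0},{"claw": 3.4,"tx": 7,"ty": -18,"tz": 0,"ax": 0,"ay": 0,"az": 0}]'

```text
time: 6.07
eef_pos: [0.5305, 0.1555, 0.1997]
tcp_rot: [0.447, -0.544, 0.548, -0.451]
contact_force: [0.5, 1.1, -0.6]
opening: 0.399
```

```bash
python3 look.py wrist w6; python3 look.py top t6
python3 - <<'E'
from fitbin import *
for n,lo in (("w6",.0575),("t6",.057)):
    W=np.load(f"pics/{n}_W.npy");P=pts(W,(.541,.2277),.08,lo,.064);x,e,f=fit(P,(.541,.2277),-.19);print(n,x,e,f)
    P=pts(W,x[:2],.03,.04,.053);m=np.median(P,0);c,s=np.cos(x[2]),np.sin(x[2]);dl=P[:,:2].mean(0)-x[:2]
    print("vial top",P.mean(0).round(4),m[2],len(P),np.ptp(P,axis=0),"in bin frame(world-fwd)",dl@[c,s],dl@[-s,c])
E
```

```text
t 6.0667 q [ 0.1   0.04  1.91 -0.    1.18  0.3 ] tcp [0.5305 0.1555 0.1997] F [ 0.5  1.1 -0.6] op 34.0 mm
zyaw -11.1 y [ 0.009 -0.002 -1.   ]
t 6.1167 q [ 0.1   0.04  1.91 -0.    1.18  0.3 ] tcp [0.5297 0.1572 0.1974] F [ 0.3 -0.2 -1. ] op 33.9 mm
zyaw -11.13 y [ 0.006  0.    -1.   ]
w6 [ 0.54163768  0.2270492  -0.19582776] 0.0008664647164502003 1.0
vial top [0.5424 0.2277 0.0482] 0.048499903061470284 366 [0.03128077 0.05901261 0.01035751] in bin frame(world-fwd) 0.0006453687187825795 0.0007536502446150187
t6 [ 0.53665681  0.23020368 -0.00363828] 4.7229931875170106e-09 1.0
vial top [0.5295 0.258  0.0466] 0.0491283946518778 3 [0.00402699 0.0002068  0.0098612 ] in bin frame(world-fwd) -0.007297813551368991 0.027726501816829483
```

View pics/w6.png

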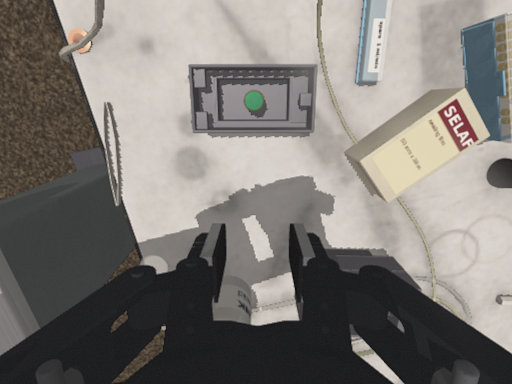

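play_rows --steps '[{"claw": 8.5,"tx": 2.5,"ty": 0,"tz": 1,"ax": 0,"ay": 7,"az": 0},{"claw": 8.5,"tx": 6,"ty": 0,"tz": 2.5,"ax": 0,"ay": 14,"az": 0},{"claw": 8.5,"tx": 9.5,"ty": 0,"tz": 4,"ax": 0,"ay": 21,"az": 0},{"claw": 8.5,"tx": 12,"ty": 0,"tz": 5,"ax": 0,"ay": 28,"az": 0},{"claw": 8.5,"tx": 14,"ty": 0,"tz": 5.7,"ax": 0,"ay": 35,"az": 0},{"claw": 8.5,"tx": 14,"ty": 0,"tz": 5.7,"ax": 0,"ay": 42,"az": 0},{"claw": 8.5,"tx": 14,"ty": 0,"tz": 5.7,"ax": 0,"ay": 49,"az": 0},{"claw": 8.5,"tx": 14,"ty": 0,"tz": 5.7,"ax": 0,"ay": 56,"az": 0},{"claw": 8.5,"tx": 14,"ty": 0,"tz": 5.7,"ax": 0,"ay": 63,"az": 0},{"claw": 8.5,"tx": 14,"ty": 0,"tz": 5.7,"ax": 0,"ay": 70,"az": 0},{"claw": 8.5,"tx": 14,"ty": 0,"tz": 5.7,"ax": 0,"ay": 77,"az": 0},{"claw": 8.5,"tx": 14,"ty": 0,"tz": 5.7,"ax": 0,"ay": 84,"az": 0}]'

```text
time: 7.17
eef_pos: [0.5574, 0.012, 0.1923]
tcp_rot: [0.031, 0.707, -0.706, -0.033]
contact_force: [0.4, 0.1, 0.6]
opening: 1.0
```

play_rows --steps '[{"claw": 8.5,"tx": 0,"ty": 0,"tz": 0,"ax": 0,"ay": 7,"az": 0},{"claw": 8.5,"tx": 0,"ty": 0,"tz": 0,"ax": 0,"ay": 7.7,"az": 0},{"claw": 8.5,"tx": 0,"ty": 0,"tz": 0,"ax": 0,"ay": 7.7,"az": 0},{"claw": 8.5,"tx": 0,"ty": 0,"tz": 0,"ax": 0,"ay": 7.7,"az": 0}]'

```text
time: 7.5
eef_pos: [0.5577, 0.0114, 0.1931]
tcp_rot: [0.076, 0.703, -0.703, -0.077]
contact_force: [-0.0, -0.1, 0.3]
opening: 0.993
```

```bash
python3 look.py wrist w7
python3 - <<'E'
from fitbin import *
W=np.load("pics/w7_W.npy")
P=pts(W,(.608,-.003),.08,.0895,.098);x,e,f=fit(P,(.608,-.003),-.22);print(len(P),np.median(P[:,2]),x,np.degrees(x[2]),e,f)
import pickle
s=pickle.load(open("pics/w7.pkl","rb"));M=R.from_quat(s["tcp_rot"]).as_matrix();print(M.round(3));print((M.T@(np.array([x[0],x[1],.06])-s["eef_pos"]))*100)
E
```

```text
t 7.5 q [-0.16  0.07  1.9   0.    1.18  1.63] tcp [0.5577 0.0114 0.1931] F [-0.  -0.1  0.3] op 84.8 mm
zyaw -102.46 y [-0.001  0.    -1.   ]
1730 0.09244933580025778 [ 0.60975596 -0.00438555 -0.22720687] -13.01799459542956 0.0008086557629672277 1.0
[[-0.976 -0.001 -0.216]
 [ 0.216  0.    -0.976]
 [ 0.001 -1.    -0.   ]]
[-5.4435323  13.29777095  0.41803076]
```

View pics/w7.png

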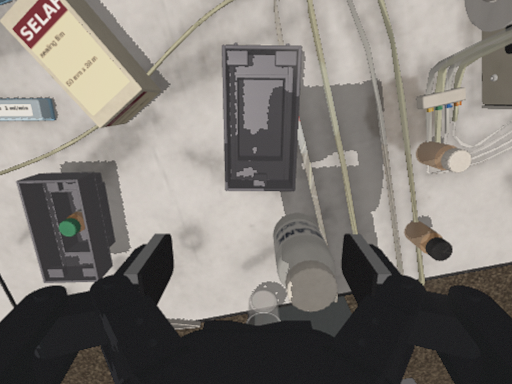

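play_rows --steps '[{"claw": 8.5,"tx": -3,"ty": 0,"tz": 0.2,"ax": 0,"ay": 0.5,"az": 0},{"claw": 8.5,"tx": -5.4,"ty": 1,"tz": 0.4,"ax": 0,"ay": 0.5,"az": 0},{"claw": 8.5,"tx": -5.4,"ty": 4,"tz": 0.4,"ax": 0,"ay": 0.5,"az": 0},{"claw": 8.5,"tx": -5.4,"ty": 7,"tz": 0.4,"ax": 0,"ay": 0.5,"az": 0},{"claw": 8.5,"tx": -5.4,"ty": 10,"tz": 0.4,"ax": 0,"ay": 0.5,"az": 0},{"claw": 8.5,"tx": -5.4,"ty": 12.5,"tz": 0.4,"ax": 0,"ay": 0.5,"az": 0},{"claw": 8.5,"tx": -5.4,"ty": 13.8,"tz": 0.4,"ax": 0,"ay": 0.5,"az": 0},{"claw": 8.5,"tx": -5.4,"ty": 13.8,"tz": 0.4,"ax": 0,"ay": 0.5,"az": 0},{"claw": 8.5,"tx": -5.4,"ty": 13.8,"tz": 0.4,"ax": 0,"ay": 0.5,"az": 0}]'

```text
time: 8.3
eef_pos: [0.6098, -0.0049, 0.0557]
tcp_rot: [0.08, 0.703, -0.702, -0.081]
contact_force: [0.6, -0.4, 1.3]
opening: 0.998
```

```bash
python3 look.py wrist w8;python3 look.py side s8; python3 -c "
import cv2;im=cv2.imread('pics/s8.png');cv2.imwrite('pics/s8z.png',cv2.resize(im[100:260,170:370],(800,640)[:2],interpolation=cv2.INTER_CUBIC)[:600])"
```

```text
t 8.3 q [-0.17  0.34  1.85  0.    0.95  1.63] tcp [ 0.6098 -0.0049  0.0557] F [ 0.6 -0.4  1.3] op 85.2 mm
zyaw -103.11 y [-0.001  0.    -1.   ]
t 8.35 q [-0.17  0.34  1.85  0.    0.95  1.63] tcp [ 0.6109 -0.0051  0.0573] F [0.2 0.2 0. ] op 84.7 mm
zyaw -103.11 y [ 0.002 -0.    -1.   ]
```

View pics/w8.png

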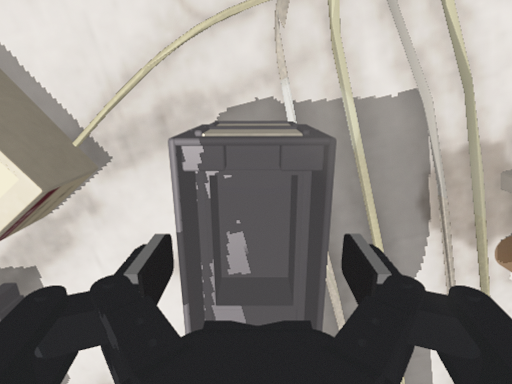

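View pics/s8z.png

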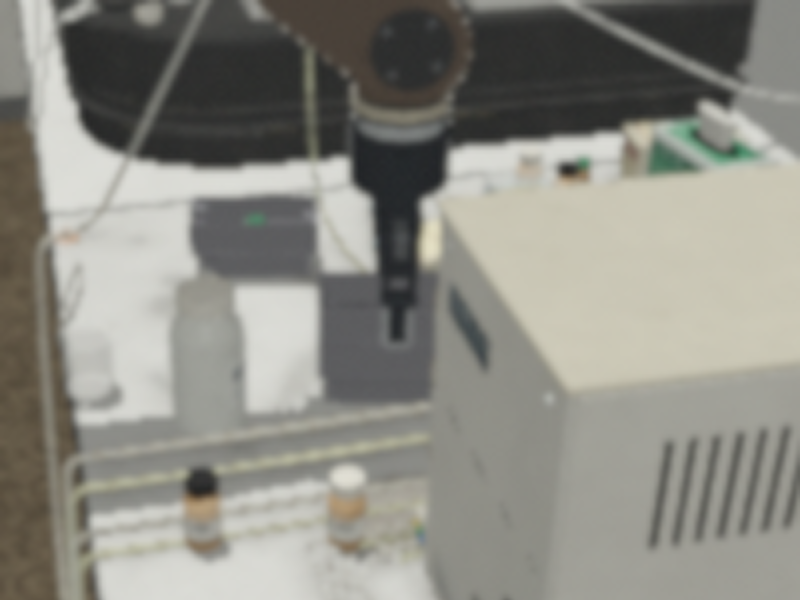

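play_rows --grip_force 40 --steps '[{"claw": 5.5,"tx": 0,"ty": 0,"tz": 0,"ax": 0,"ay": 0,"az": 0},{"claw": 5.5,"tx": 0,"ty": 0,"tz": 0,"ax": 0,"ay": 0,"az": 0},{"claw": 5.5,"tx": 0,"ty": 0,"tz": 0,"ax": 0,"ay": 0,"az": 0},{"claw": 5.5,"tx": 0,"ty": 0,"tz": 0,"ax": 0,"ay": 0,"az": 0},{"claw": 5.5,"tx": 0,"ty": 0,"tz": 0,"ax": 0,"ay": 0,"az": 0},{"claw": 5.5,"tx": 0,"ty": -0.5,"tz": 0,"ax": 0,"ay": 0,"az": 0},{"claw": 5.5,"tx": 0,"ty": -1.5,"tz": 0,"ax": 0,"ay": 0,"az": 0},{"claw": 5.5,"tx": 0,"ty": -3,"tz": 0,"ax": 0,"ay": 0,"az": 0},{"claw": 5.5,"tx": 0,"ty": -5,"tz": 0,"ax": 0,"ay": 0,"az": 0},{"claw": 5.5,"tx": 0,"ty": -7.5,"tz": 0,"ax": 0,"ay": 0,"az": 0},{"claw": 5.5,"tx": 0,"ty": -10,"tz": 0,"ax": 0,"ay": 0,"az": 0},{"claw": 5.5,"tx": 0,"ty": -10,"tz": 0,"ax": 0,"ay": 0,"az": 0}]'

```text
time: 9.4
eef_pos: [0.613, -0.0055, 0.1625]
tcp_rot: [-0.085, -0.702, 0.703, 0.077]
contact_force: [1.9, -0.8, -0.2]
opening: 0.715
```

```bash
python3 look.py wrist w9;python3 look.py side s9; python3 -c "
import cv2;im=cv2.imread('pics/s9.png');cv2.imwrite('pics/s9z.png',cv2.resize(im[100:250,170:370],(800,600),interpolation=cv2.INTER_CUBIC)[:600])"
```

```text
t 9.4 q [-0.17  0.21  1.8  -0.    1.12  1.63] tcp [ 0.613  -0.0055  0.1625] F [ 1.9 -0.8 -0.2] op 61.1 mm
zyaw -103.14 y [ 0.01  -0.002 -1.   ]
t 9.45 q [-0.17  0.21  1.8  -0.    1.12  1.63] tcp [ 0.6118 -0.0053  0.1598] F [-0.2 -0.4 -0.3] op 61.7 mm
zyaw -103.14 y [ 0.007 -0.001 -1.   ]
```

View pics/w9.png

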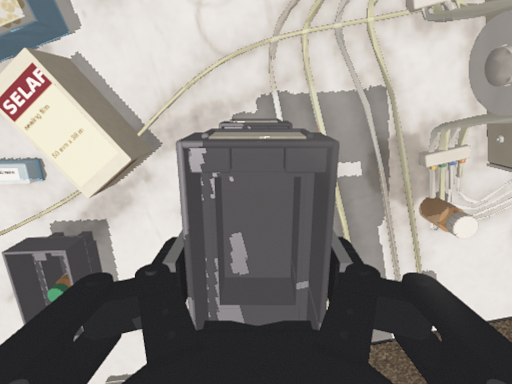

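View pics/s9z.png

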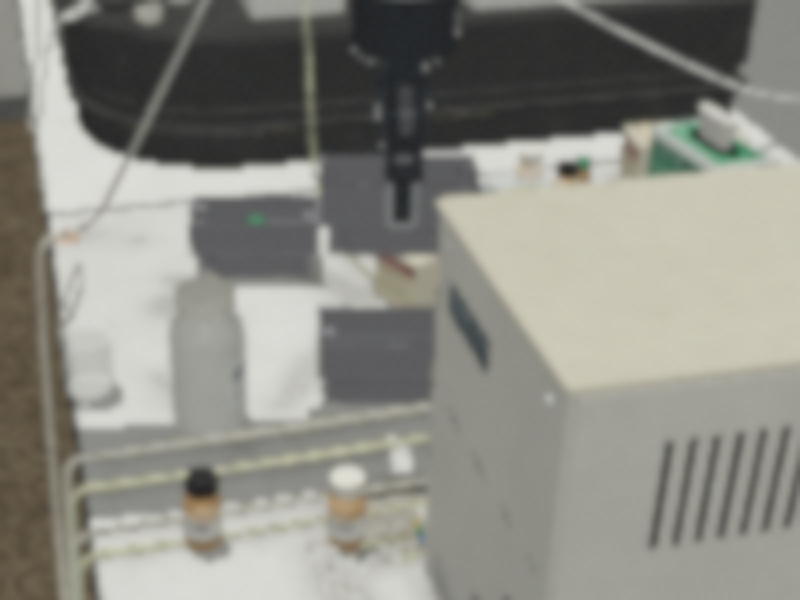

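```bash
cat > rel.py <<'E'
import sys,pickle
from fitbin import *
n,zr=sys.argv[1],float(sys.argv[2])   # rim height above tcp
s=pickle.load(open(f"pics/{n}.pkl","rb"));M=R.from_quat(s["tcp_rot"]).as_matrix();t=np.array(s["eef_pos"])
W=np.load(f"pics/{n}_W.npy");yaw=np.arctan2(M[1,2],M[0,2])+np.pi/2
P=pts(W,t[:2],.08,t[2]+zr-.004,t[2]+zr+.005)
q=(P-t)@M; print(len(P),"tool x/z extents",q[:,0].min(),q[:,2].min(),q[:,2].max(),"z rel",np.median(P[:,2])-t[2])
print("far end -> bin centre tool x =",np.percentile(q[:,0],1)+.059)
x,e,f=fit(P,t[:2],yaw);print("fit",x,np.degrees(x[2]-yaw),e,f,"offset tool",(np.array([x[0],x[1],t[2]])-t)@M)
E
python3 rel.py w9 .037
python3 - <<'E'
from h import *
s=ctrl.get_state();M=R.from_quat(s["tcp_rot"]).as_matrix();print(s["eef_pos"],(M.T@(np.array([.5416,.2272,.16])-s["eef_pos"]))*100)
E
```

```text
4871 tool x/z extents -0.057490658638956735 -0.04313805132905527 0.04535475860511312 z rel 0.0347880343857325
far end -> bin centre tool x = 0.0017699023411498552
fit [ 0.61097507 -0.00608057 -0.23014812] -0.04992448731685491 0.0009530853474870975 0.9246561281051119 offset tool [ 1.80819536e-03 -1.96842753e-05  1.03729285e-03]
[ 0.61026543 -0.00509242  0.157163  ] [ 11.96663129  -0.31190921 -21.06015262]
```

play_rows --steps '[{"claw": 5.5,"tx": 0.8,"ty": 0,"tz": -1.5,"ax": 0,"ay": 0,"az": 0},{"claw": 5.5,"tx": 2.5,"ty": 0,"tz": -4.4,"ax": 0,"ay": -0.5,"az": 0},{"claw": 5.5,"tx": 4.2,"ty": 0,"tz": -7.4,"ax": 0,"ay": -1,"az": 0},{"claw": 5.5,"tx": 5.9,"ty": 0,"tz": -10.4,"ax": 0,"ay": -1.5,"az": 0},{"claw": 5.5,"tx": 7.6,"ty": 0,"tz": -13.4,"ax": 0,"ay": -2,"az": 0},{"claw": 5.5,"tx": 9.3,"ty": 0,"tz": -16.4,"ax": 0,"ay": -2,"az": 0},{"claw": 5.5,"tx": 10.8,"ty": 0,"tz": -19,"ax": 0,"ay": -2,"az": 0},{"claw": 5.5,"tx": 11.9,"ty": 0,"tz": -21.1,"ax": 0,"ay": -2,"az": 0},{"claw": 5.5,"tx": 11.9,"ty": 0,"tz": -21.1,"ax": 0,"ay": -2,"az": 0},{"claw": 5.5,"tx": 11.9,"ty": 1,"tz": -21.1,"ax": 0,"ay": -2,"az": 0},{"claw": 5.5,"tx": 11.9,"ty": 1,"tz": -21.1,"ax": 0,"ay": -2,"az": 0},{"claw": 5.5,"tx": 11.9,"ty": 1,"tz": -21.1,"ax": 0,"ay": -2,"az": 0}]'

```text
time: 10.5
eef_pos: [0.5408, 0.2262, 0.1434]
tcp_rot: [-0.068, -0.703, 0.704, 0.071]
contact_force: [0.2, 0.3, -0.9]
opening: 0.719
```

```bash
python3 look.py wrist w10;python3 rel.py w10 .036;python3 look.py side s10
python3 - <<'E'
import cv2
from fitbin import *
im=cv2.imread('pics/s10.png');cv2.imwrite('pics/s10z.png',cv2.resize(im[90:190,180:300],(720,600),interpolation=cv2.INTER_CUBIC))
# lone-bin rim visible from side cam?
W=np.load("pics/s10_W.npy");P=pts(W,(.5416,.2272),.08,.056,.064);print("side lone",len(P),P.mean(0) if len(P) else 0, P[:,:2].min(0),P[:,:2].max(0))
s=ctrl.get_state();M=R.from_quat(s["tcp_rot"]).as_matrix();print(s["eef_pos"],(M.T@(np.array([.5416,.2272,.077])-s["eef_pos"]))*100)
E
```

```text
t 10.5 q [ 0.22  0.18  1.87 -0.    1.09  1.99] tcp [0.5408 0.2262 0.1434] F [ 0.2  0.3 -0.9] op 61.4 mm
zyaw -101.21 y [-0.004 -0.001 -1.   ]
4994 tool x/z extents -0.05740959443165309 -0.043192710840167854 0.045313763478898775 z rel 0.03430888972462687
far end -> bin centre tool x = 0.0017533271309390155
fit [ 0.53930927  0.22563853 -0.19713683] -0.08230693898671808 0.0009849952751271665 0.9269122947537044 offset tool [1.34117904e-03 7.11375384e-06 8.87825131e-04]
t 10.55 q [ 0.22  0.18  1.87 -0.    1.09  1.99] tcp [0.5414 0.2263 0.1443] F [ 0.1 -0.4 -1.2] op 61.3 mm
zyaw -101.23 y [-0.003 -0.001 -1.   ]
side lone 85 [0.53812996 0.22621778 0.05838084] [0.4791784  0.18609452] [0.60320652 0.26685882]
[0.5418776  0.22633962 0.14496557] [ 0.03527971  6.79654501 -0.08419922]
```

View pics/w10.png

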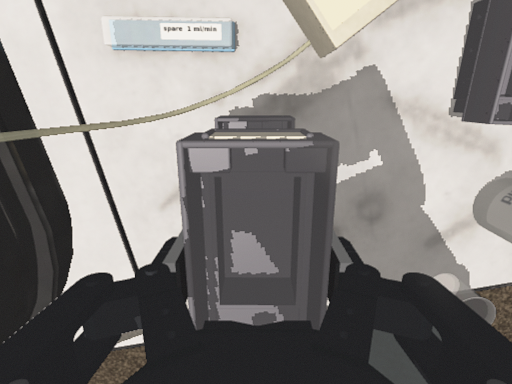

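View pics/s10z.png

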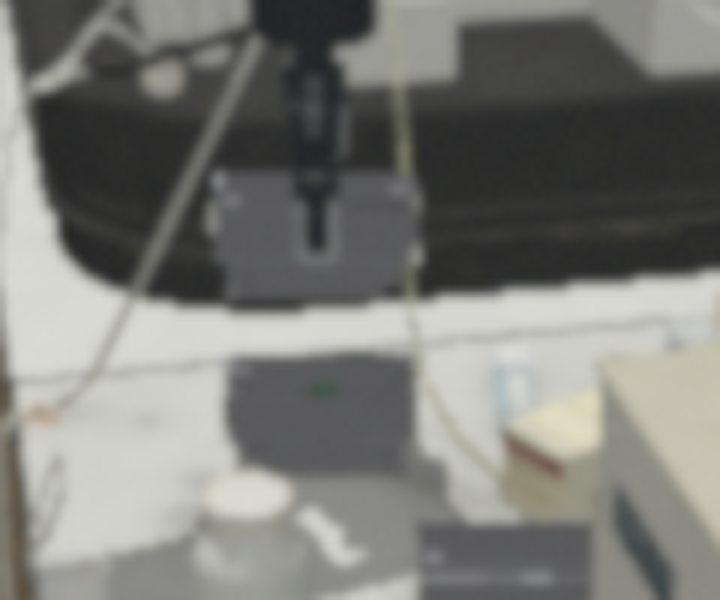

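play_rows --steps '[{"claw": 5.5,"tx": -0.1,"ty": 1,"tz": -0.1,"ax": 0,"ay": 0,"az": 0},{"claw": 5.5,"tx": -0.1,"ty": 2.5,"tz": -0.1,"ax": 0,"ay": 0,"az": 0},{"claw": 5.5,"tx": -0.1,"ty": 4,"tz": -0.1,"ax": 0,"ay": 0,"az": 0},{"claw": 5.5,"tx": -0.1,"ty": 5,"tz": -0.1,"ax": 0,"ay": 0,"az": 0},{"claw": 5.5,"tx": -0.1,"ty": 5.7,"tz": -0.1,"ax": 0,"ay": 0,"az": 0},{"claw": 5.5,"tx": -0.1,"ty": 6.1,"tz": -0.1,"ax": 0,"ay": 0,"az": 0},{"claw": 5.5,"tx": -0.1,"ty": 6.3,"tz": -0.1,"ax": 0,"ay": 0,"az": 0},{"claw": 5.5,"tx": -0.1,"ty": 6.3,"tz": -0.1,"ax": 0,"ay": 0,"az": 0},{"claw": 5.5,"tx": -0.1,"ty": 6.3,"tz": -0.1,"ax": 0,"ay": 0,"az": 0}]'

```text
time: 11.35
eef_pos: [0.5436, 0.2284, 0.0835]
tcp_rot: [0.069, 0.704, -0.704, -0.068]
contact_force: [-0.0, 0.0, -1.3]
opening: 0.723
```

```bash
python3 look.py wrist w11; python3 rel.py w11 .036; python3 look.py side s11
python3 - <<'E'
import cv2
im=cv2.imread('pics/s11.png');cv2.imwrite('pics/s11z.png',cv2.resize(im[90:190,180:300],(720,600),interpolation=cv2.INTER_CUBIC))
E
```

```text
t 11.35 q [0.23 0.26 1.89 0.   0.98 1.99] tcp [0.5436 0.2284 0.0835] F [-0.   0.  -1.3] op 61.7 mm
zyaw -101.15 y [ 0.001  0.    -1.   ]
5041 tool x/z extents -0.0574627394113685 -0.043198452746045356 0.045520107761640755 z rel 0.03442589755905924
far end -> bin centre tool x = 0.0017163008366063576
fit [ 0.54195893  0.22775785 -0.19635615] -0.10364259604569477 0.0009690936640537398 0.9258083713548899 offset tool [ 1.47130359e-03 -2.13940674e-06  9.92380527e-04]
t 11.4 q [ 0.23  0.26  1.89 -0.    0.98  1.99] tcp [0.5437 0.2285 0.0837] F [-1.1  0.7 -1.2] op 61.7 mm
zyaw -101.14 y [ 0.002  0.    -1.   ]
```

View pics/s11z.png

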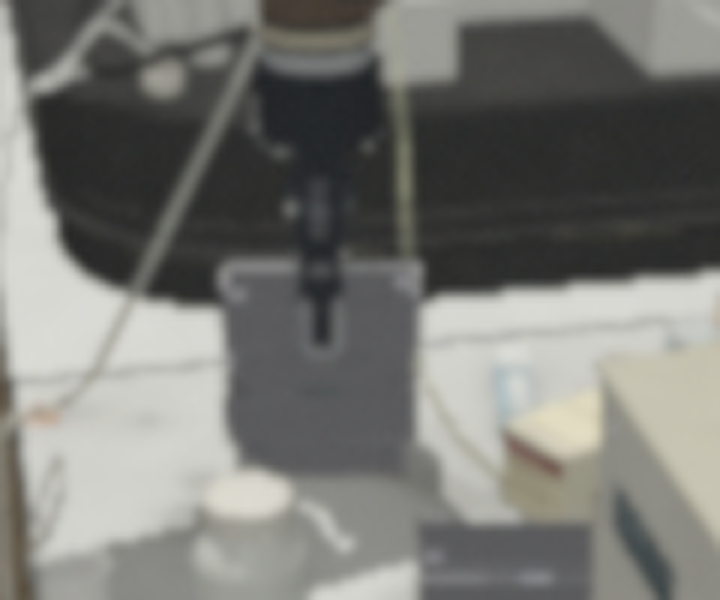

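View pics/w11.png

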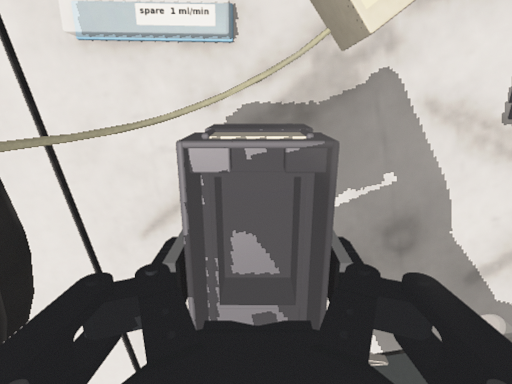

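play_rows --steps '[{"claw": 5.5,"tx": 0,"ty": 0.25,"tz": 0,"ax": 0,"ay": 0,"az": 0},{"claw": 5.5,"tx": 0,"ty": 0.45,"tz": 0,"ax": 0,"ay": 0,"az": 0},{"claw": 5.5,"tx": 0,"ty": 0.6,"tz": 0,"ax": 0,"ay": 0,"az": 0},{"claw": 5.5,"tx": 0,"ty": 0.6,"tz": 0,"ax": 0,"ay": 0,"az": 0},{"claw": 5.5,"tx": 0,"ty": 0.6,"tz": 0,"ax": 0,"ay": 0,"az": 0}]'

```text
time: 11.87
eef_pos: [0.5436, 0.2285, 0.0791]
tcp_rot: [-0.069, -0.704, 0.704, 0.068]
contact_force: [-4.4, -1.2, 8.6]
opening: 0.717
```

play_rows --steps '[{"claw": 6.6,"tx": 0,"ty": -0.1,"tz": 0,"ax": 0,"ay": 0,"az": 0},{"claw": 8.5,"tx": 0,"ty": -0.1,"tz": 0,"ax": 0,"ay": 0,"az": 0},{"claw": 8.5,"tx": 0,"ty": -0.1,"tz": 0,"ax": 0,"ay": 0,"az": 0},{"claw": 8.5,"tx": 0,"ty": -0.1,"tz": 0,"ax": 0,"ay": 0,"az": 0},{"claw": 8.5,"tx": 0,"ty": -1,"tz": 0,"ax": 0,"ay": 0,"az": 0},{"claw": 8.5,"tx": 0,"ty": -3,"tz": 0,"ax": 0,"ay": 0,"az": 0},{"claw": 8.5,"tx": 0,"ty": -6,"tz": 0,"ax": 0,"ay": 0,"az": 0},{"claw": 8.5,"tx": 0,"ty": -10,"tz": 0,"ax": 0,"ay": 0,"az": 0},{"claw": 8.5,"tx": 0,"ty": -13,"tz": 3,"ax": 0,"ay": 0,"az": 0},{"claw": 8.5,"tx": 1,"ty": -14,"tz": 7,"ax": 0,"ay": 0,"az": 0},{"claw": 8.5,"tx": 1,"ty": -14,"tz": 9,"ax": 0,"ay": 0,"az": 0},{"claw": 8.5,"tx": 1,"ty": -14,"tz": 9,"ax": 0,"ay": 0,"az": 0}]'

```text
time: 12.87
eef_pos: [0.5158, 0.1392, 0.2191]
tcp_rot: [-0.071, -0.703, 0.704, 0.068]
contact_force: [-0.1, 1.2, -1.1]
opening: 0.992
```

```bash
python3 look.py wrist w12;python3 look.py top t12
python3 - <<'E'
from fitbin import *
for n in ("w12","t12"):
  W=np.load(f"pics/{n}_W.npy")
  for c,lo,hi in [((.542,.228),.11,.119),((.609,-.004),.057,.064)]:
    P=pts(W,c,.08,lo,hi)
    if len(P)>30: x,e,f=fit(P,c,-.2);print(n,len(P),np.median(P[:,2]).round(4),x.round(4),np.degrees(x[2]).round(1),e,f)
E
```

```text
t 12.8667 q [ 0.07 -0.02  1.94 -0.    1.22  1.84] tcp [0.5158 0.1392 0.2191] F [-0.1  1.2 -1.1] op 84.7 mm
zyaw -101.31 y [ 0.003 -0.001 -1.   ]
t 12.9167 q [ 0.08 -0.01  1.93  0.    1.22  1.84] tcp [0.5159 0.1406 0.2182] F [ 0.2 -0.1 -0.3] op 85.2 mm
zyaw -101.3 y [ 0.002  0.    -1.   ]
w12 1576 0.1131 [ 0.5424  0.2266 -0.1974] -11.3 0.0007207194051293535 1.0
w12 1029 0.0595 [ 0.6096 -0.0039 -0.2287] -13.1 0.0007011674344932876 1.0
t12 33 0.1134 [ 0.5484  0.2285 -0.1544] -8.8 0.000993671785495847 0.9393939393939394
t12 160 0.0602 [ 0.6084 -0.0028 -0.2281] -13.1 0.0009112687179518505 0.95
```

View pics/w12.png

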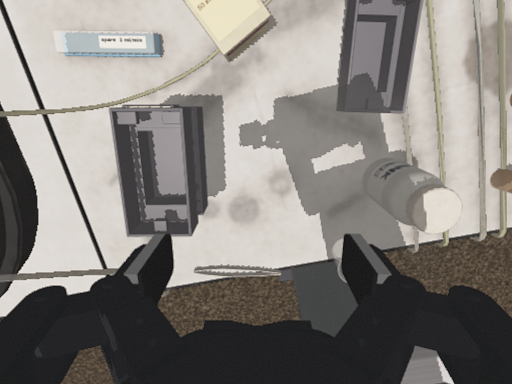

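View pics/t12.png

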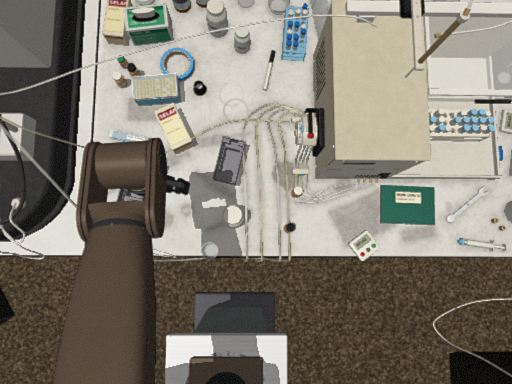

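Run:
```python
from fitbin import *
s=ctrl.get_state();M=R.from_quat(s["tcp_rot"]).as_matrix();print((M.T@(np.array([.6096,-.0039,.022])-s["eef_pos"]))*100)
W=np.load("pics/w12_W.npy");P=pts(W,(.542,.2266),.08,.108,.119);c=np.linalg.lstsq(np.c_[P[:,:2],np.ones(len(P))],P[:,2],rcond=None)[0];print("tilt",c[:2])
```

```text
[-12.00707845  19.55860327  12.44674846]
tilt [-0.00168331 -0.00489804]
```

play_rows --steps '[{"claw": 8.5,"tx": -2,"ty": 1,"tz": 2,"ax": 0,"ay": 0.5,"az": 0},{"claw": 8.5,"tx": -4.5,"ty": 2,"tz": 4.6,"ax": 0,"ay": 1,"az": 0},{"claw": 8.5,"tx": -7,"ty": 3,"tz": 7.2,"ax": 0,"ay": 1.8,"az": 0},{"claw": 8.5,"tx": -9.5,"ty": 4,"tz": 9.8,"ax": 0,"ay": 1.8,"az": 0},{"claw": 8.5,"tx": -11.3,"ty": 5,"tz": 11.7,"ax": 0,"ay": 1.8,"az": 0},{"claw": 8.5,"tx": -12,"ty": 6.5,"tz": 12.4,"ax": 0,"ay": 1.8,"az": 0},{"claw": 8.5,"tx": -12,"ty": 9,"tz": 12.4,"ax": 0,"ay": 1.8,"az": 0},{"claw": 8.5,"tx": -12,"ty": 11,"tz": 12.4,"ax": 0,"ay": 1.8,"az": 0},{"claw": 8.5,"tx": -12,"ty": 11,"tz": 12.4,"ax": 0,"ay": 1.8,"az": 0},{"claw": 8.5,"tx": -12,"ty": 11,"tz": 12.4,"ax": 0,"ay": 1.8,"az": 0}]'

```text
time: 13.8
eef_pos: [0.6087, -0.0018, 0.1049]
tcp_rot: [0.078, 0.703, -0.702, -0.081]
contact_force: [0.1, 0.3, -0.5]
opening: 0.996
```

```bash
python3 look.py wrist w13
python3 - <<'E'
from fitbin import *
W=np.load("pics/w13_W.npy");P=pts(W,(.609,-.004),.08,.056,.064);x,e,f=fit(P,(.609,-.004),-.22);print(len(P),x,np.degrees(x[2]),e,f)
s=ctrl.get_state();M=R.from_quat(s["tcp_rot"]).as_matrix();print((M.T@(np.array([.6096,-.0039,.022])-s["eef_pos"]))*100)
E
```

```text
t 13.8 q [-0.17  0.28  1.83  0.    1.03  1.63] tcp [ 0.6087 -0.0018  0.1049] F [ 0.1  0.3 -0.5] op 85.0 mm
zyaw -102.89 y [-0.004  0.001 -1.   ]
2377 [ 0.61019694 -0.0042944  -0.22751689] -13.035757552083064 0.0007672492721739269 0.9995793016407236
[-0.01726019  8.48012549  0.18513045]
```

View pics/w13.png

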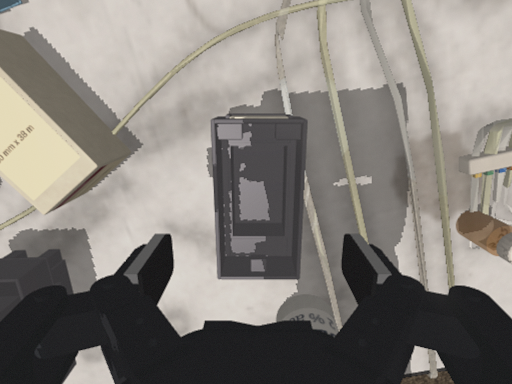

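play_rows --steps '[{"claw": 8.5,"tx": 0,"ty": 3,"tz": 0.18,"ax": 0,"ay": 0.1,"az": 0},{"claw": 8.5,"tx": 0,"ty": 5.5,"tz": 0.18,"ax": 0,"ay": 0.1,"az": 0},{"claw": 8.5,"tx": 0,"ty": 7.5,"tz": 0.18,"ax": 0,"ay": 0.1,"az": 0},{"claw": 8.5,"tx": 0,"ty": 8.4,"tz": 0.18,"ax": 0,"ay": 0.1,"az": 0},{"claw": 8.5,"tx": 0,"ty": 8.4,"tz": 0.18,"ax": 0,"ay": 0.1,"az": 0},{"claw": 8.5,"tx": 0,"ty": 8.4,"tz": 0.18,"ax": 0,"ay": 0.1,"az": 0},{"claw": 5.5,"tx": 0,"ty": 8.4,"tz": 0.18,"ax": 0,"ay": 0.1,"az": 0},{"claw": 5.5,"tx": 0,"ty": 8.4,"tz": 0.18,"ax": 0,"ay": 0.1,"az": 0},{"claw": 5.5,"tx": 0,"ty": 8.4,"tz": 0.18,"ax": 0,"ay": 0.1,"az": 0},{"claw": 5.5,"tx": 0,"ty": 8.4,"tz": 0.18,"ax": 0,"ay": 0.1,"az": 0},{"claw": 5.5,"tx": 0,"ty": 8.4,"tz": 0.18,"ax": 0,"ay": 0.1,"az": 0},{"claw": 5.5,"tx": 0,"ty": 8.4,"tz": 0.18,"ax": 0,"ay": 0.1,"az": 0}]'

```text
time: 14.85
eef_pos: [0.6111, -0.0048, 0.0254]
tcp_rot: [0.082, 0.703, -0.703, -0.079]
contact_force: [-0.9, 1.3, 7.1]
opening: 0.719
```

play_rows --steps '[{"claw": 5.5,"tx": 0,"ty": -0.5,"tz": 0,"ax": 0,"ay": 0,"az": 0},{"claw": 5.5,"tx": 0,"ty": -2,"tz": 0,"ax": 0,"ay": 0,"az": 0},{"claw": 5.5,"tx": 0,"ty": -4.5,"tz": 0,"ax": 0,"ay": 0,"az": 0},{"claw": 5.5,"tx": 0,"ty": -8,"tz": 0,"ax": 0,"ay": 0,"az": 0},{"claw": 5.5,"tx": 0,"ty": -11.5,"tz": 0,"ax": 0,"ay": 0,"az": 0},{"claw": 5.5,"tx": 0,"ty": -15,"tz": 0,"ax": 0,"ay": 0,"az": 0},{"claw": 5.5,"tx": 0,"ty": -18,"tz": 0,"ax": 0,"ay": -6,"az": 0},{"claw": 5.5,"tx": 0,"ty": -18,"tz": -1,"ax": 0,"ay": -12,"az": 0},{"claw": 5.5,"tx": 1,"ty": -18,"tz": -2,"ax": 0,"ay": -18,"az": 0},{"claw": 5.5,"tx": 2,"ty": -18,"tz": -3.5,"ax": 0,"ay": -24,"az": 0},{"claw": 5.5,"tx": 3,"ty": -18,"tz": -5,"ax": 0,"ay": -30,"az": 0},{"claw": 5.5,"tx": 4,"ty": -18,"tz": -7,"ax": 0,"ay": -36,"az": 0}]'

```text
time: 15.85
eef_pos: [0.5849, 0.0725, 0.2021]
tcp_rot: [0.143, -0.693, 0.693, -0.141]
contact_force: [-0.3, 0.2, -1.6]
opening: 0.717
```

```bash
python3 look.py wrist w14; python3 rel.py w14 .036
python3 - <<'E'
from fitbin import *
s=ctrl.get_state();M=R.from_quat(s["tcp_rot"]).as_matrix();print((M.T@(np.array([.5424,.2266,.20])-s["eef_pos"]))*100)
E
```

```text
t 15.85 q [-0.05  0.13  1.82 -0.    1.2   1.12] tcp [0.5849 0.0725 0.2021] F [-0.3  0.2 -1.6] op 61.2 mm
zyaw -66.82 y [-0.002 -0.    -1.   ]
4970 tool x/z extents -0.05733332330677828 -0.04389007325866366 0.0448868579172621 z rel 0.03418066111706167
far end -> bin centre tool x = 0.001952520095274149
fit [0.58361499 0.07144581 0.40188749] -0.1542874951312648 0.0009636804503577474 0.9243460764587526 offset tool [1.57008944e-03 2.79311388e-06 4.95520170e-04]
[ -2.20075395   0.26316155 -15.39154536]
```

View pics/w14.png

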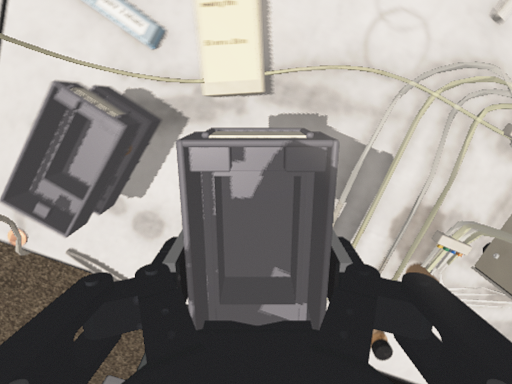

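play_rows --steps '[{"claw": 5.5,"tx": -0.2,"ty": 0,"tz": -1.5,"ax": 0,"ay": -7,"az": 0},{"claw": 5.5,"tx": -0.5,"ty": 0,"tz": -3.5,"ax": 0,"ay": -14,"az": 0},{"claw": 5.5,"tx": -0.8,"ty": 0,"tz": -5.5,"ax": 0,"ay": -21,"az": 0},{"claw": 5.5,"tx": -1.1,"ty": 0,"tz": -7.5,"ax": 0,"ay": -28,"az": 0},{"claw": 5.5,"tx": -1.4,"ty": 0,"tz": -9.5,"ax": 0,"ay": -35,"az": 0},{"claw": 5.5,"tx": -1.7,"ty": 0,"tz": -11.5,"ax": 0,"ay": -42,"az": 0},{"claw": 5.5,"tx": -1.9,"ty": 0,"tz": -13.5,"ax": 0,"ay": -49,"az": 0},{"claw": 5.5,"tx": -2.1,"ty": 0,"tz": -14.8,"ax": 0,"ay": -56,"az": 0},{"claw": 5.5,"tx": -2.2,"ty": 0,"tz": -15.4,"ax": 0,"ay": -63,"az": 0},{"claw": 5.5,"tx": -2.2,"ty": 0,"tz": -15.4,"ax": 0,"ay": -70,"az": 0},{"claw": 5.5,"tx": -2.2,"ty": 0,"tz": -15.4,"ax": 0,"ay": -77,"az": 0},{"claw": 5.5,"tx": -2.2,"ty": 0,"tz": -15.4,"ax": 0,"ay": -84,"az": 0}]'

```text
time: 16.9
eef_pos: [0.5454, 0.223, 0.2021]
tcp_rot: [0.57, -0.419, 0.419, -0.569]
contact_force: [0.4, 1.1, -2.1]
opening: 0.723
```

play_rows --steps '[{"claw": 5.5,"tx": 0,"ty": 0,"tz": 0,"ax": 0,"ay": -7,"az": 0},{"claw": 5.5,"tx": 0,"ty": 0,"tz": 0,"ax": 0,"ay": -14,"az": 0},{"claw": 5.5,"tx": 0,"ty": 0,"tz": 0,"ax": 0,"ay": -21,"az": 0},{"claw": 5.5,"tx": 0,"ty": 0,"tz": 0,"ax": 0,"ay": -28,"az": 0},{"claw": 5.5,"tx": 0,"ty": 0,"tz": 0,"ax": 0,"ay": -35,"az": 0},{"claw": 5.5,"tx": 0,"ty": 0,"tz": 0,"ax": 0,"ay": -42,"az": 0},{"claw": 5.5,"tx": 0,"ty": 0,"tz": 0,"ax": 0,"ay": -49,"az": 0},{"claw": 5.5,"tx": 0,"ty": 0,"tz": 0,"ax": 0,"ay": -56,"az": 0},{"claw": 5.5,"tx": 0,"ty": 0,"tz": 0,"ax": 0,"ay": -60,"az": 0},{"claw": 5.5,"tx": 0,"ty": 0,"tz": 0,"ax": 0,"ay": -61.5,"az": 0},{"claw": 5.5,"tx": 0,"ty": 0,"tz": 0,"ax": 0,"ay": -61.5,"az": 0},{"claw": 5.5,"tx": 0,"ty": 0,"tz": 0,"ax": 0,"ay": -61.5,"az": 0}]'

```text
time: 17.9
eef_pos: [0.5458, 0.2227, 0.2023]
tcp_rot: [0.704, -0.072, 0.071, -0.703]
contact_force: [-0.8, 0.4, -2.1]
opening: 0.718
```

```bash
python3 look.py wrist w15; python3 rel.py w15 .036; python3 look.py side s15
python3 - <<'E'
from fitbin import *
im=cv2.imread('pics/s15.png');cv2.imwrite('pics/s15z.png',cv2.resize(im[60:190,170:310],(646,600),interpolation=cv2.INTER_CUBIC))
s=ctrl.get_state();M=R.from_quat(s["tcp_rot"]).as_matrix();print((M.T@(np.array([.5424,.2266,.132])-s["eef_pos"]))*100)
E
```

```text
t 17.9 q [ 0.22  0.13  1.82 -0.    1.2  -1.15] tcp [0.5458 0.2227 0.2023] F [-0.8  0.4 -2.1] op 61.4 mm
zyaw 78.38 y [-0.001 -0.    -1.   ]
5029 tool x/z extents -0.05874509833721103 -0.045311711829210836 0.04361357196087242 z rel 0.03428356863216861
far end -> bin centre tool x = 0.0004544862503930852
fit [0.54575026 0.22177611 2.93635805] -0.14387664494621133 0.0009709589148480455 0.9244382581030026 offset tool [ 1.80248210e-04  3.36928597e-07 -9.20587641e-04]
t 17.95 q [ 0.22  0.13  1.82 -0.    1.2  -1.15] tcp [0.5458 0.2228 0.2024] F [ 0.6 -0.1 -1.5] op 61.4 mm
zyaw 78.4 y [-0.001 -0.    -1.   ]
[-0.41894866  7.05282934  0.29890408]
```

View pics/s15z.png

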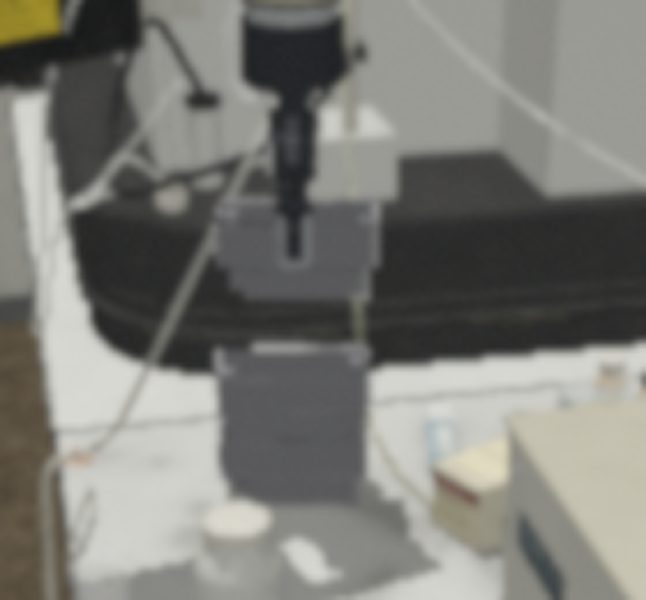

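View pics/w15.png

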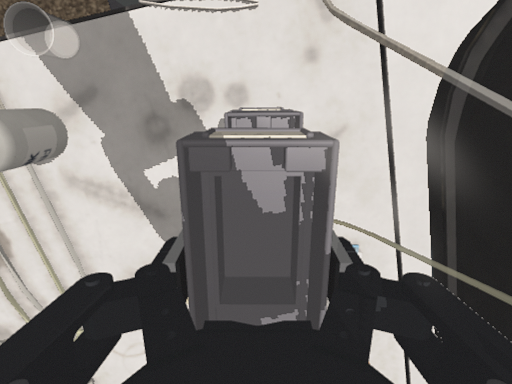

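Run:
```python
from fitbin import *
import pickle
s=pickle.load(open("pics/w15.pkl","rb"));M=R.from_quat(s["tcp_rot"]).as_matrix();t=np.array(s["eef_pos"])
W=np.load("pics/w15_W.npy");q=(W-t)@M
reg=np.zeros(W.shape[:2],bool);reg[100:150,205:325]=1
for nm,lo,hi in [("upper",.1085,.118),("lone",.055,.064)]:
    m=reg&(W[...,2]>lo)&(W[...,2]<hi);Q=q[m];v,u=np.nonzero(m)
    print(nm,len(Q),"x",np.percentile(Q[:,0],[2,10,50]).round(4),"z",np.percentile(Q[:,2],[1,99]).round(4),Q[:,2].min(),Q[:,2].max(),"rows",v.min(),v.max(),"cols",u.min(),u.max())
for r in range(100,146,3): print(r,(W[r,[228,240,265,290,300],2]*1000).round(0),(q[r,265,0]*1000).round(1))
m=(W[...,2]>t[2]+.031)&(W[...,2]<t[2]+.04);Q=q[m];Q=Q[np.abs(Q[:,2])<.05];f=Q[Q[:,0]<-.045];print("held z ext front",np.percentile(f[:,2],[1,99]),np.percentile(f[:,0],[1,5]))
im=cv2.imread("pics/w15.png");cv2.imwrite("pics/w15z.png",cv2.resize(im[95:155,200:330],(780,360),interpolation=cv2.INTER_CUBIC))
```

```text
upper 442 x [-0.064  -0.064  -0.0624] z [-0.0265  0.0347] -0.02661642317848912 0.03507418590368285 rows 111 127 cols 225 303
lone 67 x [-0.0657 -0.064  -0.0639] z [-0.0251  0.0325] -0.026343761911716945 0.03308065241049323 rows 108 110 cols 231 293
100 [-1.  1. -1.  0. -2.] -73.3
103 [ 0. -1.  0. -0. -2.] -70.0
106 [ 1. -1.  1. -1.  1.] -66.7
109 [ 0. 56. 54. 46. -1.] -64.7
112 [112. 113. 115. 113. 114.] -64.0
115 [113. 114. 113. 112. 112.] -61.7
118 [113.  84. 108.  83. 112.] -59.1
121 [114.  84. 108.  83. 113.] -56.7
124 [112.  83. 107.  83. 114.] -54.3
127 [113.  84. 107.  83. 114.] -52.0
130 [213. 214. 215. 215. 213.] -59.8
133 [225. 224. 223. 225. 224.] -59.4
136 [231. 231. 230. 232. 231.] -58.9
139 [236. 236. 238. 235. 236.] -58.6
142 [236. 237. 237. 236. 236.] -57.4
145 [237. 236. 236. 236. 236.] -56.2
held z ext front [-0.03135842  0.02982007] [-0.05865635 -0.0585402 ]
```

View pics/w15z.png

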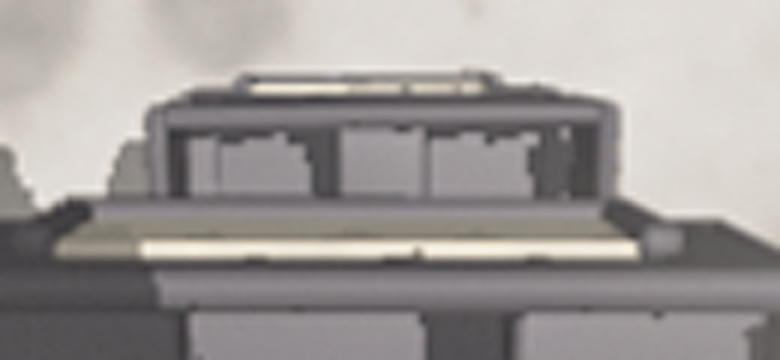

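play_rows --steps '[{"claw": 5.5,"tx": -0.5,"ty": 1,"tz": 0.42,"ax": 0,"ay": -0.3,"az": 0},{"claw": 5.5,"tx": -0.5,"ty": 3,"tz": 0.42,"ax": 0,"ay": -0.3,"az": 0},{"claw": 5.5,"tx": -0.5,"ty": 4.5,"tz": 0.42,"ax": 0,"ay": -0.3,"az": 0},{"claw": 5.5,"tx": -0.5,"ty": 5.5,"tz": 0.42,"ax": 0,"ay": -0.3,"az": 0},{"claw": 5.5,"tx": -0.5,"ty": 5.5,"tz": 0.42,"ax": 0,"ay": -0.3,"az": 0},{"claw": 5.5,"tx": -0.5,"ty": 5.5,"tz": 0.42,"ax": 0,"ay": -0.3,"az": 0},{"claw": 5.5,"tx": -0.5,"ty": 5.5,"tz": 0.42,"ax": 0,"ay": -0.3,"az": 0}]'

```text
time: 18.58
eef_pos: [0.5427, 0.2283, 0.1487]
tcp_rot: [-0.704, 0.069, -0.07, 0.704]
contact_force: [-0.4, -0.7, -1.6]
opening: 0.72
```

```bash
python3 look.py wrist w16; python3 look.py side s16
python3 - <<'E'
from fitbin import *
import pickle
s=pickle.load(open("pics/w16.pkl","rb"));M=R.from_quat(s["tcp_rot"]).as_matrix();t=np.array(s["eef_pos"])
print((M.T@(np.array([.5424,.2266,.132])-t))*100)
W=np.load("pics/w16_W.npy");q=(W-t)@M
for nm,lo,hi in [("upper",.1085,.118),("lone",.055,.064)]:
    m=(W[...,2]>lo)&(W[...,2]<hi)&(np.abs(q[...,2])<.06)&(q[...,0]>-.09)&(q[...,0]<0);Q=q[m];v,u=np.nonzero(m)
    if len(Q): print(nm,len(Q),"x",np.percentile(Q[:,0],[2,10,50]).round(4),"z",np.percentile(Q[:,2],[1,99]).round(4),"rows",v.min(),v.max(),"cols",u.min(),u.max())
m=(W[...,2]>t[2]+.031)&(W[...,2]<t[2]+.04);Q=q[m];Q=Q[np.abs(Q[:,2])<.05];f=Q[Q[:,0]<-.045];print("held z ext front",np.percentile(f[:,2],[1,99]),np.percentile(f[:,0],[1,5]))
im=cv2.imread('pics/s16.png');cv2.imwrite('pics/s16z.png',cv2.resize(im[60:190,170:310],(646,600),interpolation=cv2.INTER_CUBIC))
im=cv2.imread('pics/w16.png');cv2.imwrite('pics/w16z.png',cv2.resize(im[95:155,170:350],(780,260),interpolation=cv2.INTER_CUBIC))
E
```

```text
t 18.5833 q [ 0.23  0.18  1.86  0.    1.1  -1.15] tcp [0.5427 0.2283 0.1487] F [-0.4 -0.7 -1.6] op 61.5 mm
zyaw 78.76 y [ 0.001  0.    -1.   ]
t 18.6333 q [ 0.23  0.18  1.86  0.    1.1  -1.15] tcp [0.543  0.2284 0.1491] F [-0.1 -0.1 -1.4] op 61.3 mm
zyaw 78.75 y [ 0.002  0.001 -1.   ]
[-1.10348478e-03  1.66620786e+00 -1.78693942e-01]
upper 615 x [-0.0604 -0.0604 -0.0589] z [-0.0309  0.0296] rows 121 129 cols 207 308
lone 169 x [-0.0615 -0.0603 -0.0601] z [-0.0314  0.0279] rows 114 118 cols 218 295
held z ext front [-0.03131525  0.02969849] [-0.05865433 -0.05855338]
```

View pics/s16z.png

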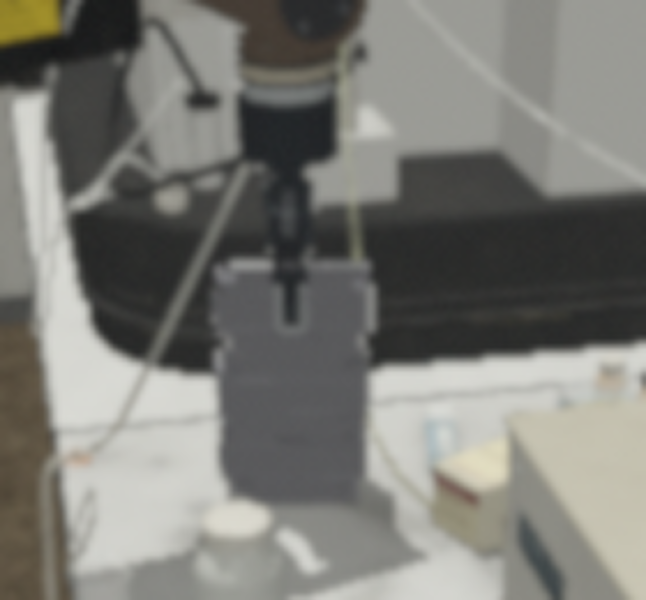

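View pics/w16z.png

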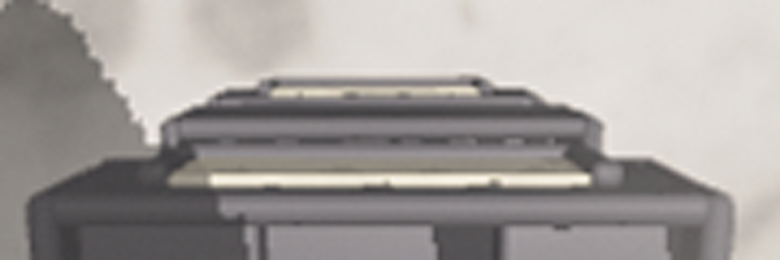

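play_rows --steps '[{"claw": 5.5,"tx": -0.12,"ty": 0.2,"tz": -0.05,"ax": 0,"ay": 0,"az": 0},{"claw": 5.5,"tx": -0.12,"ty": 0.6,"tz": -0.05,"ax": 0,"ay": 0,"az": 0},{"claw": 5.5,"tx": -0.12,"ty": 1,"tz": -0.05,"ax": 0,"ay": 0,"az": 0},{"claw": 5.5,"tx": -0.12,"ty": 1.3,"tz": -0.05,"ax": 0,"ay": 0,"az": 0},{"claw": 5.5,"tx": -0.12,"ty": 1.5,"tz": -0.05,"ax": 0,"ay": 0,"az": 0},{"claw": 5.5,"tx": -0.12,"ty": 1.5,"tz": -0.05,"ax": 0,"ay": 0,"az": 0},{"claw": 5.5,"tx": -0.12,"ty": 1.5,"tz": -0.05,"ax": 0,"ay": 0,"az": 0}]'

```text
time: 19.27
eef_pos: [0.5408, 0.2278, 0.1333]
tcp_rot: [0.704, -0.069, 0.069, -0.704]
contact_force: [-1.6, -0.7, 3.1]
opening: 0.719
```

play_rows --steps '[{"claw": 5.5,"tx": 0,"ty": 0.1,"tz": 0,"ax": 0,"ay": 0,"az": 0},{"claw": 5.5,"tx": 0,"ty": 0.15,"tz": 0,"ax": 0,"ay": 0,"az": 0},{"claw": 5.5,"tx": 0,"ty": 0.15,"tz": 0,"ax": 0,"ay": 0,"az": 0}]'

```text
time: 19.52
eef_pos: [0.5409, 0.2278, 0.1332]
tcp_rot: [0.704, -0.069, 0.069, -0.704]
contact_force: [-5.0, -1.3, 8.8]
opening: 0.72
```

```bash
python3 look.py wrist w17; python3 look.py side s17
python3 - <<'E'
from fitbin import *
im=cv2.imread('pics/s17.png');cv2.imwrite('pics/s17z.png',cv2.resize(im[80:190,180:300],(654,600),interpolation=cv2.INTER_CUBIC))
E
```

```text
t 19.5167 q [ 0.23  0.19  1.88 -0.    1.07 -1.15] tcp [0.5409 0.2278 0.1332] F [-5.  -1.3  8.8] op 61.5 mm
zyaw 78.76 y [-0.001 -0.    -1.   ]
t 19.5667 q [ 0.23  0.19  1.88 -0.    1.07 -1.15] tcp [0.5409 0.2278 0.1333] F [-4.5 -0.8  7.8] op 61.6 mm
zyaw 78.76 y [-0.001 -0.    -1.   ]
```

View pics/s17z.png

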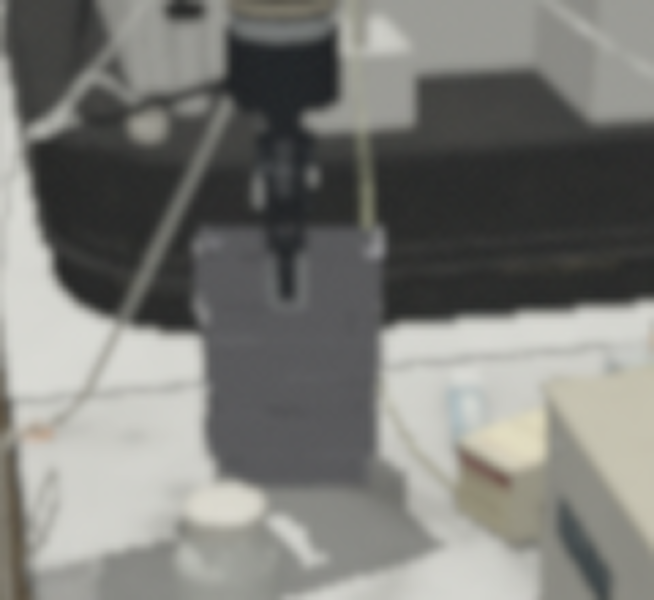

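View pics/w17.png

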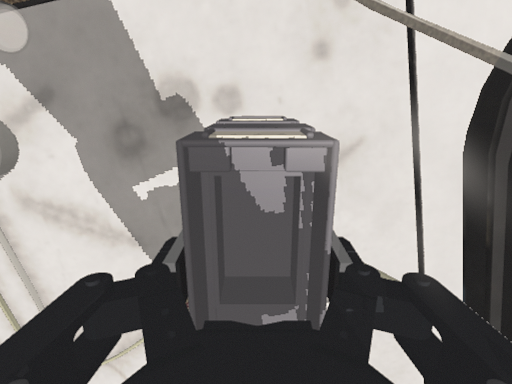

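play_rows --steps '[{"claw": 5.5,"tx": 0,"ty": -0.1,"tz": 0,"ax": 0,"ay": 0,"az": 0},{"claw": 6.6,"tx": 0,"ty": -0.1,"tz": 0,"ax": 0,"ay": 0,"az": 0},{"claw": 8.5,"tx": 0,"ty": -0.1,"tz": 0,"ax": 0,"ay": 0,"az": 0},{"claw": 8.5,"tx": 0,"ty": -0.1,"tz": 0,"ax": 0,"ay": 0,"az": 0},{"claw": 8.5,"tx": 0,"ty": -0.1,"tz": 0,"ax": 0,"ay": 0,"az": 0},{"claw": 8.5,"tx": 0,"ty": -1,"tz": 0,"ax": 0,"ay": 0,"az": 0},{"claw": 8.5,"tx": 0,"ty": -3,"tz": 0,"ax": 0,"ay": 0,"az": 0},{"claw": 8.5,"tx": 0,"ty": -6,"tz": 0,"ax": 0,"ay": 0,"az": 0},{"claw": 8.5,"tx": 0,"ty": -9,"tz": 0,"ax": 0,"ay": 0,"az": 0},{"claw": 8.5,"tx": 1,"ty": -11,"tz": -3,"ax": 0,"ay": 0,"az": 0},{"claw": 8.5,"tx": 3,"ty": -11,"tz": -6.5,"ax": 0,"ay": 0,"az": 0},{"claw": 8.5,"tx": 5,"ty": -11,"tz": -10,"ax": 0,"ay": 0,"az": 0}]'

```text
time: 20.62
eef_pos: [0.5717, 0.1197, 0.245]
tcp_rot: [-0.704, 0.066, -0.07, 0.704]
contact_force: [0.5, 0.9, -0.1]
opening: 0.996
```

play_rows --steps '[{"claw": 8.5,"tx": 0,"ty": 0,"tz": -3,"ax": 0,"ay": 0,"az": 0},{"claw": 8.5,"tx": 0,"ty": 0,"tz": -6,"ax": 0,"ay": 0,"az": 0},{"claw": 8.5,"tx": 0,"ty": 0,"tz": -9,"ax": 0,"ay": 0,"az": 0},{"claw": 8.5,"tx": 0,"ty": 0,"tz": -9,"ax": 0,"ay": 0,"az": 0},{"claw": 8.5,"tx": 0,"ty": 0,"tz": -9,"ax": 0,"ay": 0,"az": 0}]'

```text
time: 21.03
eef_pos: [0.553, 0.0305, 0.242]
tcp_rot: [-0.703, 0.07, -0.071, 0.704]
contact_force: [0.2, -0.2, 0.1]
opening: 0.996
```

```bash
for n in wrist top side; do python3 look.py $n ${n}18; done
python3 - <<'E'
from fitbin import *
for n in ("wrist18","top18","side18"):
  W=np.load(f"pics/{n}_W.npy")
  P=pts(W,(.542,.227),.08,.163,.174)
  if len(P)>30:
    x,e,f=fit(P,(.542,.227),-.2);c=np.linalg.lstsq(np.c_[P[:,:2],np.ones(len(P))],P[:,2],rcond=None)[0]
    print(n,len(P),np.median(P[:,2]).round(4),x.round(4),np.degrees(x[2]).round(1),e,f,"tilt",c[:2].round(3))
im=cv2.imread('pics/side18.png');cv2.imwrite('pics/s18z.png',cv2.resize(im[80:260,160:310],(500,600),interpolation=cv2.INTER_CUBIC))
im=cv2.imread('pics/top18.png');cv2.imwrite('pics/t18z.png',cv2.resize(im[115:265,110:310],(800,600),interpolation=cv2.INTER_CUBIC))
W=np.load("pics/top18_W.npy");a=np.load("pics/top0.npy");W0=world("top",a);W0[a==0]=np.nan
for nm,c,lo,hi,r in [("a",(.528,-.187),.05,.065,.025),("b",(.433,-.166),.05,.065,.025),("bottle",(.458,-.021),.11,.125,.04),("beaker",(.375,.041),.04,.058,.04),("box",(.693,.146),.05,.062,.09),("timer",(.391,-.37),.012,.028,.06)]:
  for w in (W0,W):
    P=pts(w,c,r,lo,hi);print(nm,len(P),P.mean(0).round(4))
E
```

```text
t 21.0333 q [-0.13  0.01  1.87  0.    1.26 -1.5 ] tcp [0.553  0.0305 0.242 ] F [ 0.2 -0.2  0.1] op 85.0 mm
zyaw 78.58 y [ 0.001  0.    -1.   ]
t 21.0833 q [-0.13  0.01  1.87  0.    1.26 -1.5 ] tcp [0.5531 0.0315 0.2419] F [ 0.3  0.1 -0.1] op 84.7 mm
zyaw 78.68 y [ 0.001  0.    -1.   ]
t 21.1333 q [-0.13  0.01  1.87  0.    1.26 -1.5 ] tcp [0.5531 0.0322 0.2418] F [-0.4  0.3 -0.1] op 85.1 mm
zyaw 78.76 y [ 0.001  0.    -1.   ]
wrist18 1560 0.1667 [ 0.541   0.2258 -0.1986] -11.4 0.0005890287955564472 0.985897435897436 tilt [0.001 0.012]
top18 221 0.1674 [ 0.5404  0.2273 -0.1924] -11.0 0.0008692819717356047 0.8778280542986425 tilt [ 0.005 -0.002]
side18 85 0.1658 [ 0.5424  0.2263 -0.1871] -10.7 0.0015631403226988097 0.6705882352941176 tilt [-0.009 -0.003]
a 64 [ 0.528  -0.1854  0.0581]
a 64 [ 0.5278 -0.1854  0.058 ]
b 65 [ 0.4314 -0.1645  0.0584]
b 65 [ 0.4314 -0.1645  0.0584]
bottle 266 [ 0.4591 -0.0166  0.1185]
bottle 266 [ 0.459  -0.0167  0.1187]
beaker 85 [0.3695 0.046  0.0511]
beaker 55 [0.3691 0.0375 0.0512]
box 946 [0.699  0.1484 0.057 ]
box 102 [0.7515 0.1613 0.0567]
timer 547 [ 0.3846 -0.3684  0.0172]
timer 545 [ 0.3846 -0.3683  0.0172]
```

View pics/s18z.png

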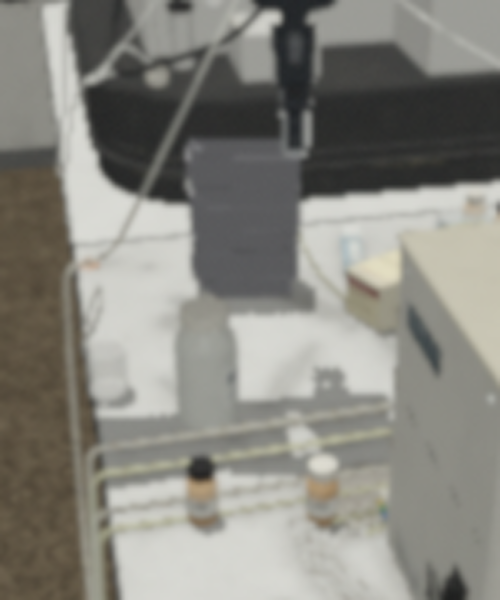

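View pics/t18z.png

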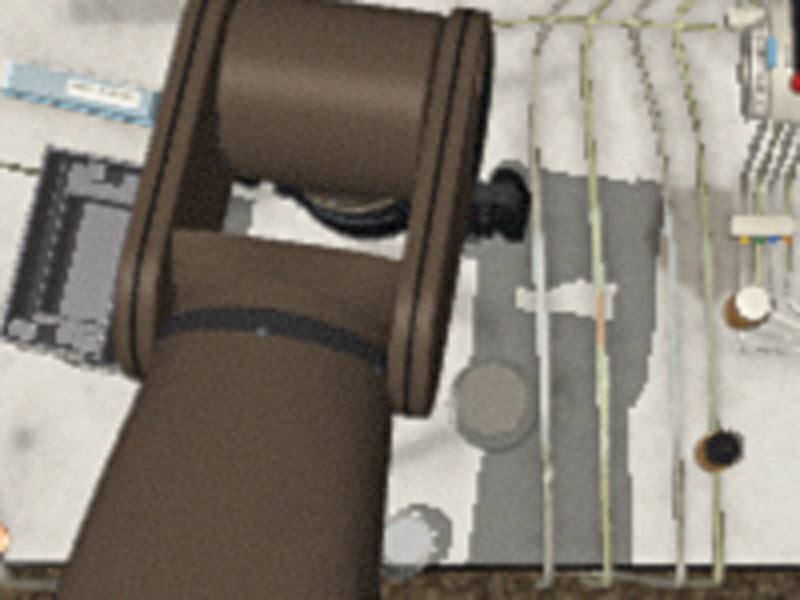

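View pics/wrist18.png

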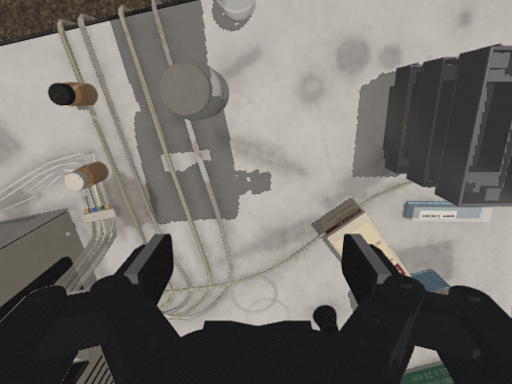

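```bash
python3 -c "
from plant import ctrl
print(ctrl.get_state()['contact_force'],ctrl.sign_off())"
```

```text
the job is handed in; nothing more can be done
[ 0.29095631  0.16557685 -0.0795195 ] None
```

The job is done and handed in at about 21 s. `sign_off` gave no verdict, so this rests on my own checks.

**What I did**
- I stood the short vial in the lone bin.
- I lifted the upper bin off the pair and set it on the lone bin, with its card end over the lone bin's opposite end.
- I turned the lower bin half a turn and set it on top.

**What the last checks showed**
- **Vial:** seen upright within about 1 mm of the lone bin's centre before it was covered. It can't be seen under the stack, so I did not check it again.
- **Middle bin:** rim at 113 mm (114 expected), about 1 mm from the lone bin's centre and level.
- **Top bin:** rim at 167 mm (168 expected). The three cameras put its centre within about 2 mm of the lone bin's and the tilt at 0.012 rad or less.
- **Gripper:** open and clear of everything when I handed in.
- **Other things:** both tall vials, the bottle and the timer measured less than 0.5 mm from where they started.

**Where measurements fell short or disagreed**
- The arm partly blocked the top camera's last view of the beaker and the carton, so their final positions were not properly measured. The last pictures show both upright near where they started, and nothing went near them.
- The very first rough fit of the lone bin was about 24 mm off in y. A better fit, agreed by two cameras, replaced it before anything was placed.
- The estimates for the final placing differed by about 2 mm, within the 4 mm of play.

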